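# Shut the propped instrument case

## Robot

A 7-joint arm with a two-finger parallel gripper is mounted at the origin on a cart in front of the work surface, level with it; the furniture and walls round the work are solid. World frame = base frame: x ahead of the robot, y to its left, z up, the work surface at z = 0. Lengths are in m, angles in rad, forces in N, time in s.
With the tool pointing down it reaches from about 0.35 to 0.9 m from the base axis. Payload 7.2 kg.
Tool frame: the origin (TCP) lies on the centre line of the jaws, within the pads' length; the fingertips stand 25 mm ahead of it and the grasp point (between the pads) lies 6 mm ahead of it; z points along the fingers, y is the line along which they close (so a half turn about z gives the same grasp; the last joint's range is limited). The gripper opens to 88 mm and grips with 3 to 60 N. Pads are 20 mm wide; open, the fingers measure 115 mm over their backs; the gripper's body (75 mm by 178 mm) begins 61 mm behind the grasp point.
Start: joints at [1.174, 0.411, -0.013, 1.596, 0.006, 1.134, -0.082], TCP at [0.202, -0.592, 0.248] pointing down, gripper open.
Joint ranges: [-2.95, 2.95], [-0.29, 1.99], [-1.47, 1.44], [0.14, 2.54], [-1.03, 4.17], [0.13, 1.85], [-2.86, 2.86]. Speed limits (rad/s): [2.39, 2.39, 3.01, 3.01, 3.14, 3.14, 3.14].

## Interface

Orientations are given as [roll, pitch, yaw] about the fixed x, y, z axes, in that order (R = Rz(yaw) Ry(pitch) Rx(roll)).
In Python, from bench import bot, vision gives the robot as it stands.
- The arm moves only by the tool step_arm, never from a script. Its argument "moves" is a list of rows, each an object with "delta_pos": the shift along the tool's x, y, z in mm, a list of three; "rot": the turn, a rotation vector about the tool's x, y, z in rad, a list of three; "grip": the opening, from 0 (shut) to 1 (fully open). In form: [{"delta_pos": [x, y, z], "rot": [wx, wy, wz], "grip": grip}, ...]. A call has 1 to 12 rows; each row shifts and turns the commanded pose from where the row before left it, along the tool's axes as they then stand; what a row does not reach is not made up. A row lasts 1/12 s, in which the tool goes at most 41.7 mm and 7.16 degrees, less where a joint would pass 70% of its speed; a pose out of reach is approached as far as the arm can. A call is refused whole if a number of a shift passes 41.7 or a number of a turn 0.125, either way. A call with a gripper value outside its range is refused whole. The fingers move at their own pace and stop on an object; "newtons" is the grip in N (left out, the last holds). Time passes only in rows, so rows that do not move let the fingers close. It gives the time, the measured TCP pose, the force, the opening and the grip force at its end, in the units of the state.
- bot.sense(): the state, without advancing time (a new reading comes with each control period).
- vision.capture(name): name is "scene" or "top" or "wrist"; returns a dict with "color" (480x640x3 uint8, red, green, blue), "z_map" (480x640 float32, m along the optical axis (not along the pixel's ray), 0 where there is no reading), "fx", "fy", "cx", "cy" (pixels), "k1" (the pictures are not rectified: a ray, as slopes to the right and down, at radius r is drawn at 1 + k1 r^2 times it, then the intrinsics apply), "T" (4x4, takes a point from camera to world coordinates); the wrist camera has in their place "hand_eye" (4x4, takes a point from camera to tool coordinates, whose origin is the TCP and whose axes are the flange's). Camera axes: x right, y up, looking along -z (the intrinsics and any distortion apply to the point x, -y, -z); pixel columns grow to the right and rows downward; lengths in m; the calibration is good to about 2 mm. A picture is of the moment at which its call begins: read the wrist's pose just before it.
- bot.finish_job(): hands the job in; it is judged then, once.
The state is a dict: "time_s": time; "joints": joint angles; "qvel": joint speeds; "joint_efforts": joint torques, N m; "tool_pos": TCP position; "orientation": TCP orientation; "contact_force": force on the tool from outside, world axes, zero at the start; "ft_torque": the same for the moment, N m; "opening": finger opening in m; "gripper_force": force on a finger pad.
Only numpy, scipy, OpenCV 4.12 (cv2) and the standard library are available. Lean on these libraries where they do the work, as an engineer would, in place of code of your own. Each camera call takes 0.05 s, during which the arm holds its last target. There are 200 camera calls.

## Task

The open instrument case stands with its lid propped on the small folding stay, a steel strip in the middle of its front. Push the stay back with a fingertip until it folds down into the case, catch the lid on the back of your finger as it drops, and lower it gently until it is fully shut, without letting it slam. Pick nothing up, do not swing the lid further open, and leave the case and the things in and around it where they are.

Things in the scene. Friction and masses are not known exactly. Their poses are not given: they have to be found in the camera images.
- case: Steel instrument case, open, loose on the table, about 0.8 kg, 92 x 186 mm, 40 mm high to the rim, walls 2 mm. Origin at the underside, midway between lid tab and hinge. Own -x points out of the front (lid tab side, to the robot, turned somewhat to its right), y along its length, z up; outer face of the front wall at x = -43.5 mm.
- case_lid (a joint): Lid angle, rad: 0 = shut, grows as it opens; about 0.78 at the start, resting on the stay. Hinge nearly free: unsupported, the lid falls shut in 0.15 s. 2 mm plate, 0.18 kg, with a 2 mm skirt hanging 7 mm down along the whole front edge (97 mm from the hinge axis; at x = -46 mm when shut) and in the middle a flat tab 28 mm wide sticking out 8 mm beyond the skirt.
- tab_tip (a point): Middle of the lower front edge of the lid's tab; moves with the lid. 106 mm from the hinge axis. In the case's frame at x = -54, z = 38.5 mm when shut, about x = -25, z = 113 mm when propped. Only the tab overhangs the front wall, so only here can a finger hold the lid from below right down to shut.
- case_stay (a joint): Stay angle, rad: 0.97 = standing on its stop (leaning 0.60 rad from upright towards the lid's hinge), 0 = folded flat in the case. Pushed 0.2 to 0.35 rad towards the hinge (past square to the lid) it gives way and folds by itself; until then a stiff pivot keeps it standing and the lid rises about 0.02 rad. Takes under 2 N.
- stay_top (a point): Middle of the stay's top, a black roller 6.4 mm thick on which the lid rests. The stay is a steel strip 20 mm wide, 3 mm thick, 66 mm from pivot to this point, swinging in the case's middle plane (y = 0) about a pivot inside the front wall at x = -37, z = 32 mm in the case's frame. A finger entering over the front rim meets it.
- rim_front (a point): Middle of the top edge of the case's front wall, 40 mm above the table.
- haemostat_in: Haemostat 56 x 140 x 7 mm lying loose on the floor of the case. Leave it where it lies.
- gallipot: Small steel bowl (gallipot) 79 mm across, 40 mm high, empty, to the left of the case. Origin under its centre. Leave it where it stands.
- marker: Marker pen 18 x 130 x 19 mm lying to the right of the case. Leave it where it lies.
- blade_box: Small carton 70 x 70 x 34 mm behind the case. Origin under its centre. Leave it where it lies.
- strip_box: Flat carton 60 x 88 x 30 mm behind the case. Origin under its centre. Leave it where it lies.
- lid_hinge (a point): Middle of the lid's hinge axis, which runs along the case's y at its back rim: x = +51.7, z = 40 mm in the case's frame.

How it is judged:
By the outcome, as a careful person would: the job done as asked, in the order asked, and still so for the second after the job is handed in, with the robot touching nothing.
It also fails if it takes over 48 s, if anything falls off the work surface, if the arm or the gripper's body presses on something with over 40 N, if the wrist force passes 120 N, or if a joint passes its speed limit or range.

## Working session

There is one attempt and no reset: what is moved stays moved. The work goes in short steps, Python scripts to look and compute and a tool call to move; the robot and the scene stay as the last step left them, time stands still between calls to the robot, and variables do not carry over. Pictures are saved under pics/ and viewed, at most 10 in all, crops included, and the job is handed in when it is done.

Besides the shell and the picture viewer there is one more tool, called by a JSON object that holds its "name" and its "arguments", one argument or row to a line. step_arm: Moves the arm, as the interface text tells. Its arguments: {"type":"object","properties":{"moves":{"type":"array","items":{"type":"object","properties":{"delta_pos":{"type":"array","items":{"type":"number"}},"rot":{"type":"array","items":{"type":"number"}},"grip":{"type":"number"}}}},"newtons":{"type":"number"}},"required":["moves"]}

```bash
mkdir -p pics
cat > h.py <<'E'
import numpy as np, cv2
from bench import bot, vision
from scipy.spatial.transform import Rotation as R
def cloud(c,T):
    v,u=np.mgrid[:480,:640]; 
    xd=(u-c["cx"])/c["fx"]; yd=(v-c["cy"])/c["fy"]
    x,y=xd.copy(),yd.copy()
    for _ in range(8):
        s=1+c["k1"]*(x*x+y*y); x,y=xd/s,yd/s
    z=c["z_map"]; P=np.stack([x*z,-y*z,-z],-1)
    return P@T[:3,:3].T+T[:3,3], z>0
E
python3 - <<'E'
from h import *
for n in("scene","top"):
    c=vision.capture(n); cv2.imwrite(f"pics/{n}0.png",c["color"][...,::-1]); P,ok=cloud(c,c["T"])
    np.savez(f"{n}0.npz",P=P,ok=ok); print(n,c["T"].round(2).tolist())
print(bot.sense())
E
```

```text
scene [[0.49, 0.66, -0.57, 0.15], [-0.87, 0.37, -0.32, -0.37], [-0.01, 0.65, 0.76, 0.71], [0.0, 0.0, 0.0, 1.0]]
top [[-0.07, 0.98, -0.21, 0.48], [-1.0, -0.07, 0.01, -0.08], [-0.0, 0.21, 0.98, 0.89], [0.0, 0.0, 0.0, 1.0]]
{'time_s': 0.1, 'joints': array([ 1.17381021,  0.4118331 , -0.01272181,  1.596938  ,  0.00560826,
        1.13431396, -0.08217474]), 'qvel': array([-0.00124849, -0.00031771,  0.00196063, -0.0041184 , -0.00183137,
       -0.00131285,  0.00053115]), 'joint_efforts': array([ 3.17718637e-03, -5.89107084e+01,  6.43966366e-01, -2.91711420e+01,
       -5.37687249e-02,  1.44834773e-02,  1.11377690e-04]), 'tool_pos': array([ 0.20164374, -0.59113842,  0.24689404]), 'orientation': array([-3.14013983e+00,  1.06309086e-04,  3.28848019e-01]), 'contact_force': array([-0.04528076,  0.07251104, -0.13652393]), 'ft_torque': array([-0.04814864,  0.02405208,  0.01668513]), 'gripper_force': 0.0, 'opening': 0.08793526883884753}
```

View pics/scene0.png

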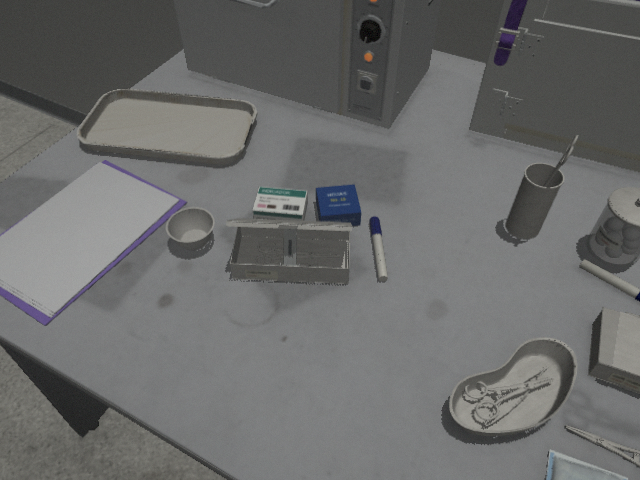

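View pics/top0.png

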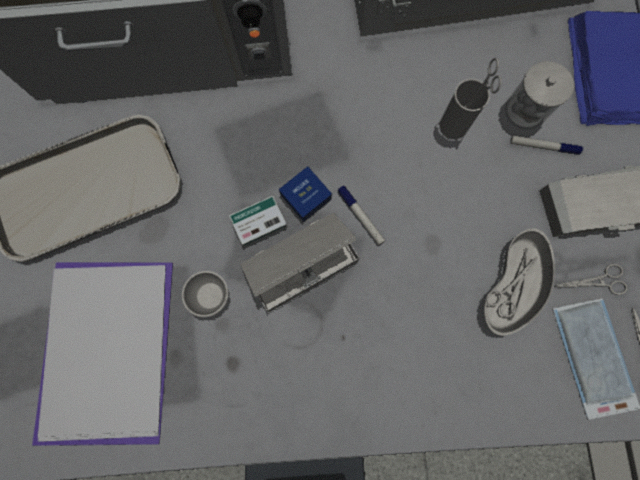

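The case sits at the scene image's (290,255) and the top image's (300,260), with its front facing down-right in the top view. The stay is at (290,247) in the scene view. The gallipot is at (205,295) in the top view and the marker is on the right.

Run:
```python
from h import *
D=np.load("top0.npz");P=D["P"];S=np.load("scene0.npz");Q=S["P"]
m=np.zeros((480,640),np.uint8);cv2.fillPoly(m,[np.array([[248,268],[338,220],[350,240],[262,292]])],1)
L=P[(m>0)&D["ok"]];L=L[L[:,2]>.04]
for _ in range(4):
    c=L.mean(0);n=np.linalg.svd(L-c,full_matrices=0)[2][2];n*=np.sign(n[2]);d=(L-c)@n;L=L[abs(d)<max(.003,2*d.std())]
print("lid n",n,"tilt",np.arccos(n[2]),len(L),d.std())
# lid opening: front edge up -> normal tilts towards hinge/back? n horizontal points toward back
ex=n[:2]/np.hypot(*n[:2]);print("yaw",np.arctan2(ex[1],ex[0]))
ey=np.array([-ex[1],ex[0]])
ok=D["ok"];reg=np.zeros_like(m);reg[200:320,230:370]=1
A=P[(reg>0)&ok];A=A[abs((A-c)@n)<.003]
q=A[:,:2]@ey;s=A[:,:2]@ex
print("lid lateral",np.percentile(q,[1,3,50,97,99]),"s",np.percentile(s,[1,99]))
# hinge line: plane top surface at z=.041
h=(c[:2]@ex)+(-(0.041-c[2])*n[2])/np.hypot(*n[:2]);print("s at z=.041",h)
ym=(np.percentile(q,2)+np.percentile(q,98))/2
print("origin est",ex*(h-.0517)+ey*ym)
# front wall from scene
reg[:]=0;reg[225:295,220:360]=1
B=Q[(reg>0)&S["ok"]];sb=B[:,:2]@ex-(h-.0517);qb=B[:,:2]@ey-ym
f=(B[:,2]>.008)&(B[:,2]<.036)&(abs(qb)<.088)&(abs(sb+.0435)<.012)
F=B[f];r=np.linalg.lstsq(np.c_[qb[f],np.ones(f.sum())],sb[f],rcond=None)[0];print("front face s=",r, f.sum(),np.median(sb[f]))
g=(abs(sb+.0435)<.012)&(B[:,2]>.01)&(B[:,2]<.045);print("front lateral",np.percentile(qb[g],[1,3,97,99]),"rim z",np.percentile(B[g,2],[95,98,99.5]))
# stay
k=(abs(qb)<.03)&(sb>-.04)&(sb<.02)&(B[:,2]>.05)&(B[:,2]<.075);print("stay q",np.percentile(qb[k],[2,50,98]),"s",np.percentile(sb[k],[2,50,98]),k.sum())
```

```text
lid n [0.62764076 0.30495793 0.71628746] tilt 0.7723289451927792 2566 0.0008992422068824288
yaw 0.4522877283822596
lid lateral [-0.41197178 -0.40791455 -0.3185264  -0.23099326 -0.22752724] s [0.51962595 0.63680445]
s at z=.041 0.5939777709672626
origin est [ 0.62740919 -0.05044389]
front face s= [-0.0022045  -0.04678232] 1198 -0.046829446137795716
front lateral [-0.09154117 -0.08761682  0.08858231  0.0911948 ] rim z [0.04162684 0.04293816 0.04435469]
stay q [-0.01008214 -0.00080303  0.00862948] s [-0.03151079 -0.02258845 -0.01276613] 246
```

```bash
cat >> h.py <<'E'
O=np.array([.6255,-.0512]);YAW=.452;EX=np.array([np.cos(YAW),np.sin(YAW)]);EY=np.array([-EX[1],EX[0]])
def Rt(theta,yaw=YAW): # tool pointing theta below horizontal along case +x
    ph=np.pi/2-theta
    return R.from_euler("xyz",[np.pi,0,yaw])*R.from_rotvec([0,ph,0])
def tcp(cx,cz,theta,cy=0): # pose putting the upper tip corner at case (cx,cy,cz) mm
    r=Rt(theta); p=np.r_[O+EX*cx/1e3+EY*cy/1e3,cz/1e3]; return p-r.apply([.010,0,.025]),r
def corner(s=None):
    s=s or bot.sense(); r=R.from_euler("xyz",s["orientation"]); p=s["tool_pos"]+r.apply([.010,0,.025])
    z=r.apply([0,0,1]);d=p[:2]-O
    return np.r_[d@EX*1e3,d@EY*1e3,p[2]*1e3].round(1), "theta",round(float(np.arcsin(-z[2])),3)
def plan(p1,r1,n):
    s=bot.sense();p0=s["tool_pos"];r0=R.from_euler("xyz",s["orientation"]);w=(r0.inv()*r1).as_rotvec()/n;r=r0
    print("joints",s["joints"].round(2),"corner",corner(s))
    for _ in range(n):
        print(r.inv().apply((p1-p0)/n*1e3).round(1).tolist(),w.round(3).tolist()); r=r*R.from_rotvec(w)
E
python3 - <<'E'
from h import *
p,r=tcp(-130,150,np.pi/2); print(p); p[2]=.247
plan(p,r,16)
E
```

```text
[ 0.49955945 -0.11234718  0.175     ]
joints [ 1.17  0.41 -0.01  1.6   0.01  1.13 -0.08] corner (array([-607.2, -301.8,  221.9]), 'theta', 1.569)
[27.3, -22.3, 0.0] [-0.0, 0.0, -0.008]
[27.5, -22.1, 0.0] [-0.0, 0.0, -0.008]
[27.6, -21.9, 0.0] [-0.0, 0.0, -0.008]
[27.8, -21.7, 0.0] [-0.0, 0.0, -0.008]
[28.0, -21.5, 0.0] [-0.0, 0.0, -0.008]
[28.1, -21.2, 0.0] [-0.0, 0.0, -0.008]
[28.3, -21.0, 0.0] [-0.0, 0.0, -0.008]
[28.4, -20.8, 0.0] [-0.0, 0.0, -0.008]
[28.6, -20.6, 0.0] [-0.0, 0.0, -0.008]
[28.8, -20.4, 0.0] [-0.0, 0.0, -0.008]
[28.9, -20.1, 0.0] [-0.0, 0.0, -0.008]
[29.1, -19.9, 0.0] [-0.0, 0.0, -0.008]
[29.2, -19.7, 0.0] [-0.0, 0.0, -0.008]
[29.4, -19.5, -0.0] [-0.0, 0.0, -0.008]
[29.5, -19.2, -0.0] [-0.0, 0.0, -0.008]
[29.7, -19.0, -0.0] [-0.0, 0.0, -0.008]
```

{"name": "step_arm", "arguments": {
  "moves": [
    {"delta_pos": [27,-22,0],"rot": [0,0,-0.008],"grip": 0},
    {"delta_pos": [28,-22,0],"rot": [0,0,-0.008],"grip": 0},
    {"delta_pos": [28,-22,0],"rot": [0,0,-0.008],"grip": 0},
    {"delta_pos": [28,-22,0],"rot": [0,0,-0.008],"grip": 0},
    {"delta_pos": [28,-21,0],"rot": [0,0,-0.008],"grip": 0},
    {"delta_pos": [28,-21,0],"rot": [0,0,-0.008],"grip": 0},
    {"delta_pos": [28,-21,0],"rot": [0,0,-0.008],"grip": 0},
    {"delta_pos": [28,-21,0],"rot": [0,0,-0.008],"grip": 0},
    {"delta_pos": [28,-21,0],"rot": [0,0,-0.008],"grip": 0},
    {"delta_pos": [29,-20,0],"rot": [0,0,-0.008],"grip": 0},
    {"delta_pos": [29,-20,0],"rot": [0,0,-0.008],"grip": 0},
    {"delta_pos": [29,-20,0],"rot": [0,0,-0.008],"grip": 0}
  ],
  "newtons": 5
}}

```text
time_s: 1.1
tool_pos: [0.4249, -0.2311, 0.2476]
orientation: [-3.142, 0.0, 0.425]
contact_force: [0.2, -0.5, -0.6]
opening: 0.0112
gripper_force: 0.0
```

Run:
```python
from h import *
p,r=tcp(-130,220,.7)
plan(p,r,9)
```

```text
joints [ 0.64  0.19 -0.27  1.91  0.06  1.05 -0.81] corner (array([-249. ,  -74.5,  222.6]), 'theta', 1.571)
[11.3, -8.6, 2.1] [0.001, 0.097, -0.003]
[11.0, -8.5, 3.2] [0.001, 0.097, -0.003]
[10.7, -8.5, 4.3] [0.001, 0.097, -0.003]
[10.3, -8.4, 5.3] [0.001, 0.097, -0.003]
[9.7, -8.4, 6.3] [0.001, 0.097, -0.003]
[9.1, -8.4, 7.2] [0.001, 0.097, -0.003]
[8.4, -8.3, 8.1] [0.001, 0.097, -0.003]
[7.6, -8.3, 8.8] [0.001, 0.097, -0.003]
[6.7, -8.3, 9.5] [0.001, 0.097, -0.003]
```

{"name": "step_arm", "arguments": {
  "moves": [
    {"delta_pos": [11,-9,2],"rot": [0,0.097,-0.003],"grip": 0},
    {"delta_pos": [11,-9,3],"rot": [0,0.097,-0.003],"grip": 0},
    {"delta_pos": [11,-8,4],"rot": [0,0.097,-0.003],"grip": 0},
    {"delta_pos": [10,-8,5],"rot": [0,0.097,-0.003],"grip": 0},
    {"delta_pos": [10,-8,6],"rot": [0,0.097,-0.003],"grip": 0},
    {"delta_pos": [9,-8,7],"rot": [0,0.097,-0.003],"grip": 0},
    {"delta_pos": [8,-8,8],"rot": [0,0.097,-0.003],"grip": 0},
    {"delta_pos": [8,-8,9],"rot": [0,0.097,-0.003],"grip": 0},
    {"delta_pos": [7,-8,9],"rot": [0,0.097,-0.003],"grip": 0}
  ]
}}

```text
time_s: 1.85
tool_pos: [0.4723, -0.1404, 0.2217]
orientation: [-3.137, -0.697, 0.449]
contact_force: [0.4, 0.5, -0.3]
opening: 0.0001
gripper_force: 0.0
```

Run:
```python
from h import *
p,r=tcp(-130,170,.7)
plan(p,r,6)
```

```text
joints [ 1.2   0.17 -0.69  2.26 -0.99  0.57  0.23] corner (array([-153.1,  -13.3,  208.9]), 'theta', 0.874)
[-1.9, -2.2, 7.8] [-0.0, 0.029, -0.0]
[-2.1, -2.2, 7.7] [-0.0, 0.029, -0.0]
[-2.4, -2.2, 7.7] [-0.0, 0.029, -0.0]
[-2.6, -2.2, 7.6] [-0.0, 0.029, -0.0]
[-2.8, -2.2, 7.5] [-0.0, 0.029, -0.0]
[-3.0, -2.2, 7.4] [-0.0, 0.029, -0.0]
```

{"name": "step_arm", "arguments": {
  "moves": [
    {"delta_pos": [-2,-2,8],"rot": [0,0.029,0],"grip": 0},
    {"delta_pos": [-2,-2,8],"rot": [0,0.029,0],"grip": 0},
    {"delta_pos": [-2,-2,8],"rot": [0,0.029,0],"grip": 0},
    {"delta_pos": [-3,-2,8],"rot": [0,0.029,0],"grip": 0},
    {"delta_pos": [-3,-2,8],"rot": [0,0.029,0],"grip": 0},
    {"delta_pos": [-3,-2,7],"rot": [0,0.029,0],"grip": 0}
  ]
}}

```text
time_s: 2.35
tool_pos: [0.4862, -0.122, 0.1778]
orientation: [-3.136, -0.866, 0.446]
contact_force: [0.2, 1.0, -0.2]
opening: 0.0006
gripper_force: 0.0
```

Run:
```python
from h import *
p,r=tcp(-100,110,.7)
plan(p,r,6)
```

```text
joints [ 1.64  0.63 -1.29  2.35 -1.01  0.14  0.44] corner (array([-130.7,   -2.8,  169.3]), 'theta', 0.705)
[-4.2, -0.4, 10.3] [-0.0, 0.001, -0.001]
[-4.2, -0.4, 10.3] [-0.0, 0.001, -0.001]
[-4.2, -0.5, 10.3] [-0.0, 0.001, -0.001]
[-4.3, -0.5, 10.3] [-0.0, 0.001, -0.001]
[-4.3, -0.5, 10.3] [-0.0, 0.001, -0.001]
[-4.3, -0.5, 10.3] [-0.0, 0.001, -0.001]
```

```bash
cat > fk.py <<'E'
import numpy as np
from itertools import product
from scipy.optimize import least_squares
from scipy.spatial.transform import Rotation as R
def fk(q,k,sg):
    # k: base yaw, h, a, b, d, elbow offset e, wrist offset w, tool yaw
    r=R.from_euler("z",k[0]);p=np.zeros(3)
    off=[[0,0,0],[k[7],k[8],k[1]],[0,0,0],[k[5],0,k[2]],[-k[5],0,0],[0,0,k[3]],[k[6],0,0]]
    for i,ax in enumerate("zyzyzyz"):
        p=p+r.apply(off[i]); r=r*R.from_euler(ax,sg[i]*q[i])
    p=p+r.apply([0,0,k[4]]); return p,r*R.from_euler("z",k[9])
E
python3 - <<'E'
from fk import *; from bench import bot
J=[[1.174,.411,-.013,1.596,.006,1.134,-.082]];s=bot.sense();J.append(list(s["joints"]))
J.insert(1,[.64,.19,-.27,1.91,.06,1.05,-.81]);J.insert(2,[1.2,.17,-.69,2.26,-.99,.57,.23])
p=[[.202,-.592,.248],[.4249,-.2311,.2476],[.4723,-.1404,.2217],s["tool_pos"]]
o=[[np.pi,0,.329],[-3.142,0,.425],[-3.137,-.697,.449],s["orientation"]]
Ro=[R.from_euler("xyz",x) for x in o]
def res(k,sg):
    e=[]
    for q,pp,rr in zip(J,p,Ro):
        a,b=fk(q,k,sg); e+=list(a-pp)+list(.3*(b.inv()*rr).as_rotvec())
    return np.r_[e,.01*np.array(k[5:9])]
best=[]
for sg in product([1,-1],repeat=4):
    S=[sg[0],1,sg[1],1,sg[2],1,sg[3]]
    for y in(0,np.pi):
      for t in (0,1.57,3.14,-1.57):
        f=least_squares(res,[y,.35,.4,.4,.25,0,0,0,0,t],args=(S,));best.append((f.cost,S,f.x))
best.sort(key=lambda t:t[0])
for b in best[:3]:print(b[0],b[1],b[2].round(4))
E
```

```text
2.0107302240125884e-05 [-1, 1, -1, 1, -1, 1, -1] [-0.0072  0.2607  0.5218  0.4369  0.3183  0.018  -0.0105 -0.0159 -0.0452
  1.5625]
2.010730224012619e-05 [-1, 1, -1, 1, -1, 1, -1] [-0.0072  0.2607  0.5218  0.4369  0.3183  0.018  -0.0105 -0.0159 -0.0452
  1.5625]
2.010730224012739e-05 [-1, 1, -1, 1, -1, 1, -1] [-0.0072  0.2607  0.5218  0.4369  0.3183  0.018  -0.0105 -0.0159 -0.0452
  1.5625]
```

```bash
cat > ik.py <<'E'
from fk import *; from h import tcp
K=[-.0072,.2607,.5218,.4369,.3183,.018,-.0105,-.0159,-.0452,1.5625];SG=[-1,1]*3+[-1]
lo=np.array([-2.95,-.29,-1.47,.14,-1.03,.13,-2.86]);hi=np.array([2.95,1.99,1.44,2.54,4.17,1.85,2.86])
def ik(p,r,q0):
    def f(q):
        a,b=fk(q,K,SG);return np.r_[(a-p)*1e3,300*(b.inv()*r).as_rotvec(),.3*(q-q0)]
    s=least_squares(f,np.clip(q0,lo+.01,hi-.01),bounds=(lo,hi));return s.x,np.linalg.norm(f(s.x)[:6])
E
python3 - <<'E'
from ik import *; from bench import bot
q0=bot.sense()["joints"];rng=np.random.default_rng(0)
for th in(.6,.75,.9):
    print("theta",th);q=q0
    for c in[(-100,110),(-40,95),(-5,84),(10,80),(-30,70),(-48,45),(-48,25)]:
        q,e=ik(*tcp(*c,th),q);print(" cont",c,q.round(2),round(e,1))
    sols=[]
    for _ in range(25):
        g=rng.uniform(lo,hi);x,e=ik(*tcp(-48,25,th),g)
        if e<1.5: sols.append((min((np.minimum(x-lo,hi-x))),x))
    sols.sort(key=lambda t:-t[0])
    for m,x in sols[:3]:print(" alt",round(m,2),x.round(2))
E
```

```text
theta 0.6
 cont (-100, 110) [ 1.53  0.85 -1.17  2.29 -1.03  0.13  0.62] 36.7
 cont (-40, 95) [ 1.33  0.86 -1.09  2.19 -1.03  0.13  0.55] 50.7
 cont (-5, 84) [ 1.22  0.87 -1.04  2.12 -1.03  0.13  0.51] 57.2
 cont (10, 80) [ 1.17  0.88 -1.02  2.1  -1.03  0.13  0.5 ] 59.4
 cont (-30, 70) [ 1.29  0.91 -1.05  2.16 -1.03  0.13  0.58] 58.0
 cont (-48, 45) [ 1.33  0.98 -1.04  2.17 -1.03  0.13  0.67] 61.3
 cont (-48, 25) [ 1.32  1.03 -1.02  2.16 -1.03  0.13  0.71] 65.3
 alt 0.22 [ 1.05  0.86 -0.73  2.32  3.85  0.5   1.96]
 alt 0.15 [ 0.65  0.71 -0.27  2.36  4.02  0.77  1.61]
 alt 0.14 [ 1.47  1.45 -1.33  2.3   2.35  0.47 -2.45]
theta 0.75
 cont (-100, 110) [ 1.38  0.66 -1.08  2.29 -1.03  0.13  0.44] 20.5
 cont (-40, 95) [ 1.15  0.67 -0.95  2.19 -1.03  0.13  0.36] 31.8
 cont (-5, 84) [ 1.03  0.68 -0.88  2.13 -1.03  0.13  0.32] 37.1
 cont (10, 80) [ 0.97  0.69 -0.85  2.1  -1.03  0.13  0.3 ] 38.7
 cont (-30, 70) [ 1.1   0.71 -0.9   2.16 -1.03  0.13  0.38] 40.3
 cont (-48, 45) [ 1.14  0.77 -0.9   2.17 -1.03  0.13  0.45] 46.6
 cont (-48, 25) [ 1.13  0.81 -0.88  2.16 -1.03  0.13  0.48] 52.2
 alt 0.18 [ 1.37  1.25 -1.29  2.27  2.14  0.46 -2.44]
 alt 0.15 [ 1.03  0.79 -0.8   2.27  3.65  0.28  2.04]
 alt 0.09 [ 1.16  0.9  -0.95  2.26  3.18  0.22  2.59]
theta 0.9
 cont (-100, 110) [ 1.17  0.5  -0.92  2.29 -0.97  0.13  0.24] 0.0
 cont (-40, 95) [ 0.91  0.52 -0.75  2.2  -1.03  0.13  0.2 ] 7.5
 cont (-5, 84) [ 0.78  0.55 -0.66  2.14 -1.03  0.13  0.16] 11.3
 cont (10, 80) [ 0.72  0.56 -0.63  2.11 -1.03  0.13  0.14] 12.3
 cont (-30, 70) [ 0.85  0.57 -0.7   2.17 -1.03  0.13  0.21] 16.5
 cont (-48, 45) [ 0.89  0.61 -0.7   2.18 -1.03  0.13  0.27] 25.0
 cont (-48, 25) [ 0.88  0.65 -0.68  2.17 -1.03  0.13  0.29] 31.6
 alt 0.12 [ 1.31  1.19 -1.35  2.22  1.82  0.58 -2.24]
 alt 0.04 [ 1.33  1.3  -1.43  2.22  1.81  0.7  -2.19]
 alt 0.0 [ 1.34  1.35 -1.47  2.22  1.81  0.76 -2.16]
```

```bash
cat > sim.py <<'E'
from ik import *
def jac(q):
    p,r=fk(q,K,SG);J=np.zeros((6,7))
    for i in range(7):
        d=q.copy();d[i]+=1e-5;a,b=fk(d,K,SG);J[:3,i]=(a-p)/1e-5;J[3:,i]=(b*r.inv()).as_rotvec()/1e-5
    return J,p,r
def follow(q,p1,r1,n=10,lam=1e-4,post=0,mid=None):
    for _ in range(n):
        J,p,r=jac(q);e=np.r_[p1-p,(r1*r.inv()).as_rotvec()]/ (n-_)
        free=np.ones(7,bool)
        for _k in range(4):
            Jf=J*free;Ji=Jf.T@np.linalg.inv(Jf@Jf.T+lam*np.eye(6));dq=Ji@e
            if post: dq=dq+free*((np.eye(7)-Ji@Jf)@(post*(mid-q)))
            bad=free&(((q+dq)<lo)|((q+dq)>hi))
            if not bad.any():break
            free&=~bad
        q=np.clip(q+dq,lo,hi)
    return q
def rows(q,L,**k):
    p,r=fk(q,K,SG)
    for d,w in L:
        p=p+r.apply(np.array(d)/1e3);r=r*R.from_rotvec(w);q=follow(q,p,r,2,**k)
    return q
E
python3 - <<'E'
from sim import *
q=np.array([1.174,.412,-.013,1.597,.006,1.134,-.082])
A=[([x,y,0],[0,0,-.008]) for x,y in [(27,-22)]+[(28,-22)]*3+[(28,-21)]*5+[(29,-20)]*3]
B=[(d,[0,.097,-.003]) for d in [[11,-9,2],[11,-9,3],[11,-8,4],[10,-8,5],[10,-8,6],[9,-8,7],[8,-8,8],[8,-8,9],[7,-8,9]]]
C=[(d,[0,.029,0]) for d in [[-2,-2,8]]*3+[[-3,-2,8]]*2+[[-3,-2,7]]]
for name,k in {"min":{}, "mid":dict(post=.02,mid=(lo+hi)/2),"home":dict(post=.02,mid=q.copy())}.items():
    x=rows(q,A,**k);y=rows(x,B,**k);z=rows(y,C,**k);print(name,x.round(2),y.round(2),z.round(2),sep="\n ")
print("obs [.64 .19 -.27 1.91 .06 1.05 -.81] [1.2 .17 -.69 2.26 -.99 .57 .23] [1.64 .63 -1.29 2.35 -1.01 .14 .44]")
E
```

```text
min
 [ 0.68  0.19 -0.3   1.93  0.06  1.04 -0.8 ]
 [ 1.75  0.46 -1.33  2.32 -1.    0.32  0.35]
 [ 1.79  0.78 -1.41  2.34 -1.02  0.16  0.55]
mid
 [ 0.59  0.18 -0.2   1.93  0.04  1.03 -0.78]
 [ 1.74  0.44 -1.31  2.32 -1.03  0.34  0.38]
 [ 1.79  0.79 -1.41  2.34 -1.02  0.16  0.55]
home
 [ 0.68  0.19 -0.31  1.92  0.07  1.04 -0.8 ]
 [ 1.75  0.46 -1.33  2.32 -0.99  0.32  0.35]
 [ 1.79  0.78 -1.41  2.34 -1.03  0.16  0.56]
obs [.64 .19 -.27 1.91 .06 1.05 -.81] [1.2 .17 -.69 2.26 -.99 .57 .23] [1.64 .63 -1.29 2.35 -1.01 .14 .44]
```

```bash
cat >> h.py <<'E'
def tcp2(cx,cz,theta,yo=0,flip=0,cy=0):
    r=R.from_euler("xyz",[np.pi,0,YAW+yo])*R.from_rotvec([0,np.pi/2-theta,0])
    p=np.r_[O+EX*cx/1e3+EY*cy/1e3,cz/1e3]-r.apply([.010,0,.025])
    return p,(r*R.from_euler("z",np.pi) if flip else r)
E
cat > search.py <<'E'
from sim import *; from h import tcp2; from bench import bot
q0=bot.sense()["joints"];rng=np.random.default_rng(1)
WP=[(-100,110),(-5,84),(10,80),(-48,45),(-48,25)]
out=[]
for yo in(-.3,0,.2):
  for th in(.6,.75):
    for flip in(0,1):
      for _ in range(8):
        g=np.array([rng.uniform(.2,1.6),rng.uniform(.4,1.2),rng.uniform(-1.3,1),2.2,rng.uniform(1,4),rng.uniform(.3,1),rng.uniform(-2.5,2.5)])
        x,e=ik(*tcp2(-100,110,th,yo,flip),g)
        if e>1.5:continue
        m=np.minimum(x-lo,hi-x).min();y=x
        for w in WP[1:]:
            y,e=ik(*tcp2(*w,th,yo,flip),y);m=min(m,np.minimum(y-lo,hi-y).min()) if e<1.5 else -1
            if m<.05:break
        if m>.05:out.append((m,yo,th,flip,x.round(2),y.round(2)))
out.sort(key=lambda t:-t[0])
for o in out[:12]:print(round(o[0],2),*o[1:4],o[4],o[5])
E
timeout 300 python3 search.py
```

```text
0.1 -0.3 0.75 1 [ 1.3   0.64 -1.12  2.44  2.82  0.36 -0.59] [ 1.03  0.87 -0.96  2.39  2.82  0.6  -0.53]
0.1 -0.3 0.75 1 [ 1.26  0.6  -1.08  2.44  2.91  0.35 -0.7 ] [ 0.99  0.83 -0.9   2.39  2.88  0.59 -0.63]
0.1 -0.3 0.75 1 [ 1.38  0.76 -1.26  2.44  2.53  0.42 -0.23] [ 1.15  1.01 -1.12  2.38  2.63  0.67 -0.24]
0.1 -0.3 0.75 1 [ 1.42  0.84 -1.32  2.44  2.41  0.48 -0.08] [ 1.19  1.08 -1.19  2.38  2.55  0.71 -0.11]
0.09 -0.3 0.75 1 [ 1.08  0.48 -0.86  2.45  3.29  0.36 -1.17] [ 0.77  0.69 -0.65  2.4   3.14  0.58 -1.03]
0.08 -0.3 0.75 0 [ 0.95  0.42 -0.72  2.46  3.45  0.39  1.77] [ 0.65  0.64 -0.51  2.41  3.25  0.6   1.95]
0.08 -0.3 0.75 1 [ 0.88  0.4  -0.64  2.46  3.52  0.4  -1.46] [ 0.59  0.62 -0.45  2.42  3.3   0.61 -1.26]
0.06 -0.3 0.75 0 [ 0.67  0.35 -0.42  2.48  3.64  0.45  1.51] [ 0.43  0.59 -0.27  2.43  3.4   0.64  1.71]
0.06 0 0.6 0 [ 1.59  1.08 -1.32  2.36  2.38  0.19 -2.69] [ 1.43  1.34 -1.25  2.3   2.53  0.39 -2.69]
0.06 0 0.6 1 [ 1.48  0.85 -1.14  2.36  3.82  0.19 -1.11] [ 1.15  0.93 -0.86  2.31  3.7   0.41 -0.97]
```

```bash
cat > trans.py <<'E'
from sim import *; from h import tcp2,O,EX,EY; from bench import bot
yo,th=-.2,.72
q0=bot.sense()["joints"]
T,e=ik(*tcp2(-110,115,th,yo,1),np.array([1.3,.64,-1.1,2.44,2.82,.36,-.6]));print("T",T.round(2),e)
y=T;
for w in[(-5,84),(10,80),(-48,45),(-48,25)]: y,e=ik(*tcp2(*w,th,yo,1),y);print(w,y.round(2),round(e,2))
up=T.copy();up[1]-=.35;up[5]+=.2
W1=up.copy();W1[4]=-.85;W1[6]=.44;W1[5]=.5
path=[q0,W1,up,T];q=q0.copy();tot=0;allrows=[]
for a,b in zip(path[:-1],path[1:]):
    n=int(np.ceil(max(np.abs(b-a))/.14)) or 1;ps=[fk(a+(b-a)*t,K,SG) for t in np.linspace(0,1,n+1)]
    zmin=min((p+r.apply([x,y_,z]))[2] for p,r in ps for x in(-.04,.04) for y_ in(-.09,.09) for z in(-.055,-.15)) ; tips=np.array([p+r.apply([0,0,.025]) for p,r in ps])
    c=(tips[:,:2]-O)@EX
    for (p1,r1),(p2,r2) in zip(ps[:-1],ps[1:]):
        d=r1.inv().apply(p2-p1)*1e3;w=(r1.inv()*r2).as_rotvec();allrows.append((d.round(0),w.round(2)))
        q=follow(q,p2,r2,3)
    print("n",n,"zmin body",zmin.round(3),"tip zmin",tips[:,2].min().round(3),"case x max",c.max().round(3),"sim",q.round(2),"want",b.round(2))
    print(" max step",max(np.abs(d).max() for d,w in allrows),max(np.abs(w).max() for d,w in allrows))
np.save("rows.npy",np.array([np.r_[d,w] for d,w in allrows]))
for d,w in allrows:print(d.tolist(),w.tolist())
E
python3 trans.py
```

```text
T [ 1.43  0.71 -1.18  2.42  2.95  0.26 -0.54] 0.00017035271864060587
(-5, 84) [ 1.05  0.77 -1.02  2.29  2.8   0.39 -0.51] 0.0
(10, 80) [ 1.01  0.78 -1.    2.26  2.78  0.4  -0.51] 0.0
(-48, 45) [ 1.13  0.87 -1.01  2.36  2.91  0.47 -0.49] 0.0
(-48, 25) [ 1.12  0.92 -0.98  2.36  2.93  0.51 -0.48] 0.0
n 3 zmin body 0.184 tip zmin 0.152 case x max -0.131 sim [ 1.46  0.39 -1.23  2.42 -0.79  0.48  0.39] want [ 1.43  0.36 -1.18  2.42 -0.85  0.5   0.44]
 max step 61.0 0.13
n 28 zmin body 0.134 tip zmin 0.074 case x max -0.118 sim [ 1.01  0.19 -0.72  2.44  3.22  0.47 -0.94] want [ 1.43  0.36 -1.18  2.42  2.95  0.46 -0.54]
 max step 61.0 0.13
n 3 zmin body 0.13 tip zmin 0.107 case x max -0.116 sim [ 1.24  0.52 -0.94  2.43  3.61  0.32 -1.3 ] want [ 1.43  0.71 -1.18  2.42  2.95  0.26 -0.54]
 max step 61.0 0.13
[4.0, -61.0, 6.0] [0.12, -0.03, -0.13]
[3.0, -60.0, 6.0] [0.13, -0.04, -0.12]
[1.0, -59.0, 6.0] [0.13, -0.05, -0.11]
[-18.0, -7.0, -1.0] [0.03, -0.06, -0.08]
[-18.0, -6.0, -1.0] [0.02, -0.06, -0.08]
[-18.0, -6.0, -1.0] [0.02, -0.06, -0.08]
[-19.0, -5.0, -1.0] [0.02, -0.06, -0.08]
[-19.0, -4
[... 385 characters left out ...]
6, -0.09]
[-19.0, 2.0, -1.0] [-0.0, -0.06, -0.09]
[-18.0, 3.0, -1.0] [-0.01, -0.06, -0.09]
[-18.0, 4.0, -1.0] [-0.01, -0.06, -0.09]
[-18.0, 4.0, -1.0] [-0.01, -0.06, -0.09]
[-18.0, 5.0, -1.0] [-0.01, -0.06, -0.09]
[-18.0, 5.0, -1.0] [-0.02, -0.06, -0.09]
[-17.0, 6.0, -1.0] [-0.02, -0.06, -0.09]
[-17.0, 7.0, -1.0] [-0.02, -0.06, -0.09]
[-17.0, 7.0, -1.0] [-0.02, -0.06, -0.09]
[-17.0, 8.0, -1.0] [-0.02, -0.06, -0.09]
[-16.0, 8.0, -1.0] [-0.03, -0.06, -0.09]
[-16.0, 9.0, -1.0] [-0.03, -0.05, -0.09]
[-16.0, 9.0, -1.0] [-0.03, -0.05, -0.09]
[-15.0, 10.0, -1.0] [-0.03, -0.05, -0.09]
[30.0, 36.0, 12.0] [-0.13, 0.03, 0.09]
[28.0, 36.0, 12.0] [-0.13, 0.03, 0.09]
[26.0, 36.0, 12.0] [-0.13, 0.02, 0.09]
```

{"name": "step_arm", "arguments": {
  "moves": [
    {"delta_pos": [2,-31,3],"rot": [0.06,-0.015,-0.065],"grip": 0},
    {"delta_pos": [2,-31,3],"rot": [0.06,-0.015,-0.065],"grip": 0},
    {"delta_pos": [2,-30,3],"rot": [0.065,-0.02,-0.06],"grip": 0},
    {"delta_pos": [1,-30,3],"rot": [0.065,-0.02,-0.06],"grip": 0},
    {"delta_pos": [1,-30,3],"rot": [0.065,-0.025,-0.055],"grip": 0},
    {"delta_pos": [0,-30,3],"rot": [0.065,-0.025,-0.055],"grip": 0},
    {"delta_pos": [-18,-7,-1],"rot": [0.03,-0.06,-0.08],"grip": 0},
    {"delta_pos": [-18,-6,-1],"rot": [0.02,-0.06,-0.08],"grip": 0},
    {"delta_pos": [-18,-6,-1],"rot": [0.02,-0.06,-0.08],"grip": 0},
    {"delta_pos": [-19,-5,-1],"rot": [0.02,-0.06,-0.08],"grip": 0},
    {"delta_pos": [-19,-4,-1],"rot": [0.02,-0.06,-0.08],"grip": 0},
    {"delta_pos": [-19,-4,-1],"rot": [0.02,-0.06,-0.08],"grip": 0}
  ]
}}

```text
time_s: 3.35
tool_pos: [0.3268, -0.0458, 0.1128]
orientation: [3.001, -0.337, 1.503]
contact_force: [0.3, 0.4, 0.0]
opening: 0.0005
gripper_force: 0.0
```

{"name": "step_arm", "arguments": {
  "moves": [
    {"delta_pos": [-19,-3,-1],"rot": [0.01,-0.06,-0.08],"grip": 0},
    {"delta_pos": [-19,-2,-1],"rot": [0.01,-0.06,-0.08],"grip": 0},
    {"delta_pos": [-19,-2,-1],"rot": [0.01,-0.06,-0.08],"grip": 0},
    {"delta_pos": [-19,-1,-1],"rot": [0.01,-0.06,-0.08],"grip": 0},
    {"delta_pos": [-19,0,-1],"rot": [0,-0.06,-0.08],"grip": 0},
    {"delta_pos": [-19,0,-1],"rot": [0,-0.06,-0.09],"grip": 0}
  ]
}}

```text
time_s: 3.85
tool_pos: [0.331, -0.1566, 0.0996]
orientation: [2.988, 0.094, 1.937]
contact_force: [-0.3, -0.3, -1.1]
opening: 0.0005
gripper_force: 0.0
```

```bash
cat > chk.py <<'E'
from sim import *; from h import *
s=bot.sense();q=s["joints"];p,r=fk(q,K,SG)
print(s["time_s"],q.round(2),"fkerr",((p-s["tool_pos"])*1e3).round(1),(r.inv()*R.from_euler("xyz",s["orientation"])).as_rotvec().round(3),s["contact_force"].round(1))
t=s["tool_pos"]+R.from_euler("xyz",s["orientation"]).apply([0,0,.025]);print("tip",t.round(3),"case",((t[:2]-O)@EX).round(3),((t[:2]-O)@EY).round(3))
E
python3 chk.py
```

```text
3.85 [ 1.04  0.2  -0.76  2.42  0.28  0.41  0.43] fkerr [11.5 13.6  5.2] [-0.001  0.001  0.001] [-0.3 -0.3 -1.1]
tip [ 0.335 -0.157  0.075] case -0.307 0.031
```

```bash
cat > trans2.py <<'E'
from sim import *; from h import *
yo,th=-.2,.72
q0=bot.sense()["joints"]
T,e=ik(*tcp2(-120,115,th,yo,1),np.array([1.3,.64,-1.1,2.44,2.82,.36,-.6]))
up=T.copy();up[1]-=.35;up[5]+=.2
q=q0.copy()
for a,b,st in((q0,up,.14),(up,T,.06)):
    n=int(np.ceil(max(np.abs(b-a))/st));ps=[fk(a+(b-a)*t,K,SG) for t in np.linspace(0,1,n+1)]
    print("--",n)
    for (p1,r1),(p2,r2) in zip(ps[:-1],ps[1:]):
        d=r1.inv().apply(p2-p1)*1e3;w=(r1.inv()*r2).as_rotvec();q=follow(q,p2,r2,3);t=p2+r2.apply([0,0,.025])
        print(d.round(0).tolist(),w.round(2).tolist(),t[2].round(3))
    print(q.round(2),b.round(2))
E
python3 trans2.py
```

```text
-- 20
[-11.0, -6.0, 1.0] [0.02, -0.04, -0.07] 0.079
[-12.0, -5.0, 1.0] [0.02, -0.04, -0.07] 0.08
[-12.0, -4.0, 1.0] [0.01, -0.04, -0.07] 0.081
[-13.0, -3.0, 1.0] [0.01, -0.04, -0.07] 0.084
[-13.0, -2.0, 1.0] [0.01, -0.05, -0.07] 0.087
[-13.0, -1.0, 0.0] [0.0, -0.05, -0.07] 0.091
[-14.0, -0.0, 0.0] [0.0, -0.05, -0.07] 0.097
[-14.0, 1.0, 0.0] [-0.0, -0.05, -0.07] 0.103
[-15.0, 1.0, -0.0] [-0.0, -0.05, -0.07] 0.11
[-15.0, 2.0, -0.0] [-0.01, -0.05, -0.07] 0.118
[-15.0, 3.0, -0.0] [-0.01, -0.05, -0.07] 0.127
[-16.0, 4.0, -1.0] [-0.01, -0.06, -0.07] 0.136
[-16.0, 5.0, -1.0] [-0.01, -0.06, -0.07] 0.146
[-16.0, 5.0, -1.0] [-0.02, -0.06, -0.07] 0.157
[-16.0, 6.0, -1.0] [-0.02, -0.06, -0.07] 0.167
[-17.0, 6.0, -1.0] [-0.02, -0.06, -0.06] 0.178
[-17.0, 7.0, -1.0] [-0.02, -0.06, -0.06] 0.189
[-17.0, 8.0, -1.0] [-0.03, -0.06, -0.06] 0.2
[-17.0, 8.0, -2.0] [-0.03, -0.06, -0.06] 0.211
[-17.0, 8.0, -2.0] [-0.03, -0.06, -0.06] 0.222
[ 1.15  0.22 -0.85  2.45  3.21  0.46 -0.89] [ 1.46  0.36 -1.19  2.44  2.96  0.46 -0.53]
-- 6
[15.0, 18.0, 6.0] [-0.06, 0.02, 0.05] 0.199
[14.0, 18.0, 6.0] [-0.06, 0.01, 0.05] 0.178
[14.0, 18.0, 6.0] [-0.06, 0.01, 0.05] 0.158
[13.0, 18.0, 6.0] [-0.07, 0.01, 0.05] 0.139
[13.0, 18.0, 7.0] [-0.07, 0.01, 0.04] 0.122
[12.0, 18.0, 7.0] [-0.07, 0.01, 0.04] 0.107
[ 1.34  0.57 -1.03  2.44  3.49  0.28 -1.13] [ 1.46  0.71 -1.19  2.44  2.96  0.26 -0.53]
```

{"name": "step_arm", "arguments": {
  "moves": [
    {"delta_pos": [-11,-6,1],"rot": [0.02,-0.04,-0.07],"grip": 0},
    {"delta_pos": [-12,-5,1],"rot": [0.02,-0.04,-0.07],"grip": 0},
    {"delta_pos": [-12,-4,1],"rot": [0.01,-0.04,-0.07],"grip": 0},
    {"delta_pos": [-13,-3,1],"rot": [0.01,-0.04,-0.07],"grip": 0},
    {"delta_pos": [-13,-2,1],"rot": [0.01,-0.05,-0.07],"grip": 0},
    {"delta_pos": [-13,-1,0],"rot": [0,-0.05,-0.07],"grip": 0},
    {"delta_pos": [-14,0,0],"rot": [0,-0.05,-0.07],"grip": 0},
    {"delta_pos": [-14,1,0],"rot": [0,-0.05,-0.07],"grip": 0},
    {"delta_pos": [-15,1,0],"rot": [0,-0.05,-0.07],"grip": 0},
    {"delta_pos": [-15,2,0],"rot": [-0.01,-0.05,-0.07],"grip": 0},
    {"delta_pos": [-15,3,0],"rot": [-0.01,-0.05,-0.07],"grip": 0},
    {"delta_pos": [-16,4,-1],"rot": [-0.01,-0.06,-0.07],"grip": 0}
  ]
}}

```text
time_s: 4.85
tool_pos: [0.4193, -0.261, 0.1495]
orientation: [-2.901, 0.635, 2.87]
contact_force: [-0.0, -0.3, 0.2]
opening: 0.0007
gripper_force: 0.0
```

{"name": "step_arm", "arguments": {
  "moves": [
    {"delta_pos": [-16,5,-1],"rot": [-0.01,-0.06,-0.07],"grip": 0},
    {"delta_pos": [-16,5,-1],"rot": [-0.02,-0.06,-0.07],"grip": 0},
    {"delta_pos": [-16,6,-1],"rot": [-0.02,-0.06,-0.07],"grip": 0},
    {"delta_pos": [-17,6,-1],"rot": [-0.02,-0.06,-0.06],"grip": 0},
    {"delta_pos": [-17,7,-1],"rot": [-0.02,-0.06,-0.06],"grip": 0},
    {"delta_pos": [-17,8,-1],"rot": [-0.03,-0.06,-0.06],"grip": 0},
    {"delta_pos": [-17,8,-2],"rot": [-0.03,-0.06,-0.06],"grip": 0},
    {"delta_pos": [-17,8,-2],"rot": [-0.03,-0.06,-0.06],"grip": 0}
  ]
}}

```text
time_s: 5.52
tool_pos: [0.5141, -0.1984, 0.2295]
orientation: [-2.445, 0.84, -2.491]
contact_force: [-0.1, -0.5, -0.3]
opening: 0.0006
gripper_force: 0.0
```

```bash
cat >> h.py <<'E'
def ucor(s=None):
    s=s or bot.sense(); r=R.from_euler("xyz",s["orientation"]); p=s["tool_pos"]+r.apply([-.010,0,.025])
    z=r.apply([0,0,1]);x=r.apply([1,0,0]);y=r.apply([0,1,0]);d=p[:2]-O
    return np.r_[d@EX*1e3,d@EY*1e3,p[2]*1e3].round(1),"theta",round(float(np.arcsin(-z[2])),3),"yo",round(float(np.arctan2(z[1],z[0])-YAW),3),"yz",round(float(y[2]),3),"F",s["contact_force"].round(1),"t",s["time_s"]
E
python3 chk.py
python3 - <<'E'
from h import *
print(ucor())
p,r=tcp2(-120,115,.72,-.2,1); plan(p,r,10)
E
```

```text
5.5167 [ 1.16  0.24 -0.84  2.52  3.2   0.56 -0.87] fkerr [-11.4  17.7 -13.5] [-0.005 -0.003  0.005] [-0.1 -0.5 -0.3]
tip [ 0.535 -0.203  0.217] case -0.147 -0.097
(array([-140.8,  -95.4,  224.2]), 'theta', 0.537, 'yo', -0.644, 'yz', -0.428, 'F', array([-0.1, -0.5, -0.3]), 't', 5.5167)
joints [ 1.16  0.24 -0.84  2.52  3.2   0.56 -0.87] corner (array([-153.9,  -98. ,  209.3]), 'theta', 0.537)
[5.4, 12.7, 2.2] [-0.039, 0.008, 0.025]
[5.7, 12.4, 2.7] [-0.039, 0.008, 0.025]
[6.0, 12.2, 3.2] [-0.039, 0.008, 0.025]
[6.3, 11.9, 3.8] [-0.039, 0.008, 0.025]
[6.5, 11.5, 4.3] [-0.039, 0.008, 0.025]
[6.8, 11.2, 4.8] [-0.039, 0.008, 0.025]
[7.0, 10.8, 5.3] [-0.039, 0.008, 0.025]
[7.2, 10.4, 5.7] [-0.039, 0.008, 0.025]
[7.5, 10.0, 6.2] [-0.039, 0.008, 0.025]
[7.7, 9.6, 6.6] [-0.039, 0.008, 0.025]
```

{"name": "step_arm", "arguments": {
  "moves": [
    {"delta_pos": [5,13,2],"rot": [-0.039,0.008,0.025],"grip": 0},
    {"delta_pos": [6,12,3],"rot": [-0.039,0.008,0.025],"grip": 0},
    {"delta_pos": [6,12,3],"rot": [-0.039,0.008,0.025],"grip": 0},
    {"delta_pos": [6,12,4],"rot": [-0.039,0.008,0.025],"grip": 0},
    {"delta_pos": [6,12,4],"rot": [-0.039,0.008,0.025],"grip": 0},
    {"delta_pos": [7,11,5],"rot": [-0.039,0.008,0.025],"grip": 0},
    {"delta_pos": [7,11,5],"rot": [-0.039,0.008,0.025],"grip": 0},
    {"delta_pos": [7,10,6],"rot": [-0.039,0.008,0.025],"grip": 0},
    {"delta_pos": [8,10,6],"rot": [-0.039,0.008,0.025],"grip": 0},
    {"delta_pos": [8,10,7],"rot": [-0.039,0.008,0.025],"grip": 0}
  ]
}}

```text
time_s: 6.35
tool_pos: [0.493, -0.1102, 0.1229]
orientation: [-3.14, 0.85, -2.893]
contact_force: [-0.5, -0.6, -0.5]
opening: 0.0004
gripper_force: 0.0
```

Run:
```python
from h import *
print(ucor(),bot.sense()["joints"].round(2))
s=bot.sense();c=vision.capture("wrist");H=c["hand_eye"];r=R.from_euler("xyz",s["orientation"])
T=np.eye(4);T[:3,:3]=r.as_matrix();T[:3,3]=s["tool_pos"];P,ok=cloud(c,T@H);np.savez("w0.npz",P=P,ok=ok)
cv2.imwrite("pics/w0.png",c["color"][...,::-1])
c=vision.capture("scene");cv2.imwrite("pics/s1.png",cv2.resize(c["color"][160:340,160:400,::-1],None,fx=3,fy=3))
```

```text
(array([-120.1,   -0.4,  113.9]), 'theta', 0.721, 'yo', -0.206, 'yz', -0.001, 'F', array([-0.5, -0.6, -0.5]), 't', 6.35) [ 1.28  0.56 -0.99  2.49  3.43  0.35 -1.1 ]
```

View pics/w0.png

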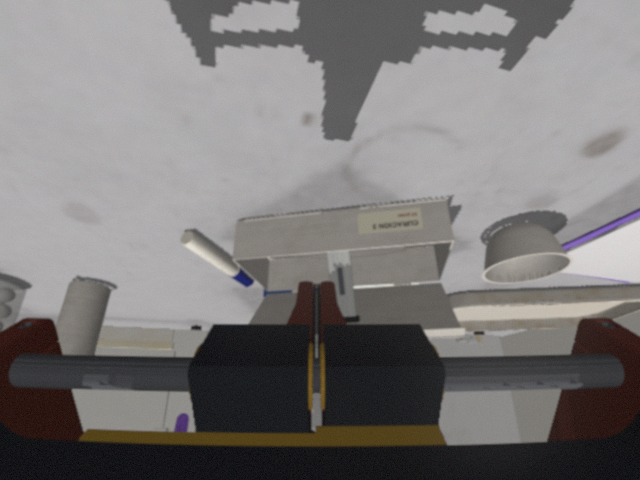

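View pics/s1.png

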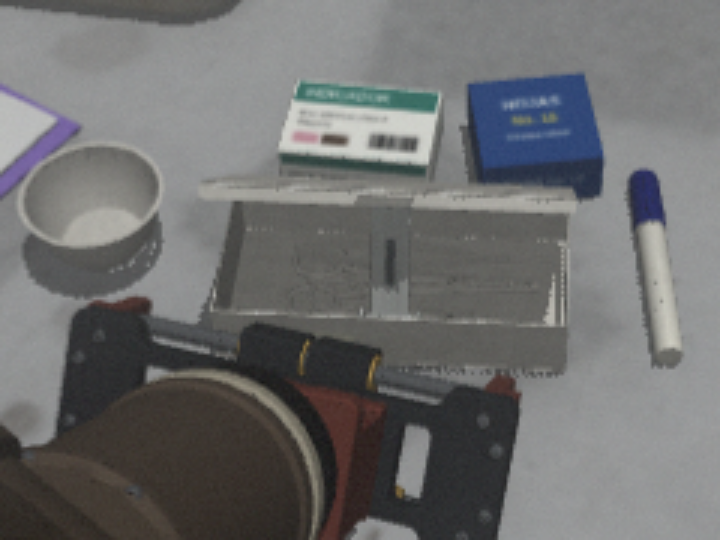

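The wrist view (camera upside down) shows the case's front wall across (235–455, 200–265). The stay strip is at about (342,270), and the closed fingers at (318,300) point at it. The scene crop shows the gripper in front of the case, with nothing disturbed.

Run:
```python
from h import *
D=np.load("w0.npz");P=D["P"].reshape(-1,3);P=P[D["ok"].ravel()];x=((P[:,:2]-O)@EX)*1e3;y=((P[:,:2]-O)@EY)*1e3;z=P[:,2]*1e3
f=(abs(x+44)<12)&(z>8)&(z<34)&(abs(y)<85)
print("front x",np.median(x[f]),np.polyfit(y[f],x[f],1),f.sum())
g=(abs(x+44)<8)&(z>10)&(z<45);print("lat",np.percentile(y[g],[.5,2,98,99.5]),"ztop",np.percentile(z[g],[98,99.5]))
t=(abs(z)<4)&(x<-80)&(x>-200)&(abs(y)<80);print("table z",np.median(z[t]),t.sum())
k=(x>-34)&(x<30)&(z>45)&(z<85)&(abs(y)<25);k&=abs((x+37)*np.cos(.6)-(z-32)*np.sin(.6)+1.5)<6
print("stay",k.sum(),np.percentile(y[k],[2,50,98]),"off",np.median((x[k]+37)*np.cos(.6)-(z[k]-32)*np.sin(.6)))
b=(x>-60)&(x<-22)&(z>95)&(z<125);print("tab/skirt",b.sum(),np.percentile(x[b],[1,50]) if b.sum() else 0)
```

```text
front x -43.81888075029686 [-1.37459704e-03 -4.38162157e+01] 5399
lat [-92.48177309 -89.59743586  89.43552471  91.73237132] ztop [38.69777657 39.06893137]
table z -1.008422066254011 40495
stay 1001 [-8.75616743  2.30992734  9.90354245] off -1.2787448770656304
tab/skirt 53 [-23.65358829 -22.46298104]
```

Run:
```python
from sim import *; from h import *
q0=bot.sense()["joints"]
for y1 in(-.2,-.1,0):
    q=q0.copy();a=np.array([-120,114,-.2])
    for w in[(-60,96,y1),(-9,80,y1),(9,64,y1),(-9,80,y1),(-30,80,y1),(-49,60,y1),(-50,34,y1),(-53,24,y1),(-80,45,y1)]:
        b=np.array(w)
        for t in np.linspace(.1,1,10):
            c=a+(b-a)*t;p,r=tcp2(c[0],c[1],.72,c[2],1);q=follow(q,p,r,2)
        a=b;pp,rr=fk(q,K,SG);print(w,q.round(2),(np.linalg.norm(pp-p)*1e3).round(1))
p,r=tcp2(-30,88,.72,-.05,1);plan(p,r,12)
```

```text
(-60, 96, -0.2) [ 1.06  0.6  -0.87  2.38  3.32  0.35 -1.07] 0.0
(-9, 80, -0.2) [ 0.87  0.64 -0.78  2.3   3.22  0.39 -1.03] 0.0
(9, 64, -0.2) [ 0.8   0.67 -0.74  2.28  3.18  0.42 -1.01] 0.0
(-9, 80, -0.2) [ 0.87  0.64 -0.78  2.3   3.22  0.39 -1.03] 0.0
(-30, 80, -0.2) [ 0.93  0.63 -0.8   2.34  3.26  0.39 -1.04] 0.0
(-49, 60, -0.2) [ 0.96  0.67 -0.78  2.37  3.29  0.44 -1.02] 0.0
(-50, 34, -0.2) [ 0.92  0.73 -0.74  2.38  3.29  0.51 -0.98] 0.0
(-53, 24, -0.2) [ 0.92  0.75 -0.73  2.38  3.3   0.53 -0.97] 0.0
(-80, 45, -0.2) [ 1.02  0.7  -0.78  2.42  3.36  0.48 -1.  ] 0.0
(-60, 96, -0.1) [ 1.17  0.66 -0.96  2.33  3.47  0.25 -1.07] 0.0
(-9, 80, -0.1) [ 0.97  0.69 -0.84  2.26  3.38  0.29 -1.05] 0.0
(9, 64, -0.1) [ 0.89  0.72 -0.79  2.24  3.35  0.32 -1.03] 0.0
(-9, 80, -0.1) [ 0.97  0.69 -0.84  2.26  3.38  0.29 -1.05] 0.0
(-30, 80, -0.1) [ 1.03  0.68 -0.87  2.3   3.42  0.29 -1.05] 0.0
(-49, 60, -0.1) [ 1.05  0.72 -0.85  2.33  3.45  0.34 -1.02] 0.0
(-50, 34, -0.1) [ 1.01  0.77 -0.79  2.33  3.44  0.4  -0.99] 0.0
(-53, 24, -0.1) [ 1.01  0.79 -0.78  2.34  3.45  0.42 -0.98] 0.0
(-80, 45, -0.1) [ 1.
[... 464 characters left out ...]
.0
(-53, 24, 0) [ 1.08  0.82 -0.82  2.29  3.64  0.31 -1.04] 0.0
(-80, 45, 0) [ 1.2   0.8  -0.9   2.32  3.7   0.25 -1.07] 0.0
joints [ 1.28  0.56 -0.99  2.49  3.43  0.35 -1.09] corner (array([-133.2,    2.7,   98.2]), 'theta', 0.721)
[-3.3, 1.2, 6.9] [-0.01, -0.0, -0.009]
[-3.3, 1.1, 6.9] [-0.01, -0.0, -0.009]
[-3.3, 1.0, 7.0] [-0.01, -0.0, -0.009]
[-3.3, 0.9, 7.0] [-0.01, -0.0, -0.009]
[-3.3, 0.8, 7.0] [-0.01, -0.0, -0.009]
[-3.3, 0.7, 7.0] [-0.01, -0.0, -0.009]
[-3.3, 0.6, 7.0] [-0.01, -0.0, -0.009]
[-3.3, 0.5, 7.0] [-0.01, -0.0, -0.009]
[-3.3, 0.4, 7.0] [-0.01, -0.0, -0.009]
[-3.4, 0.3, 7.0] [-0.01, -0.0, -0.009]
[-3.4, 0.2, 7.0] [-0.01, -0.0, -0.009]
[-3.4, 0.1, 7.0] [-0.01, -0.0, -0.009]
```

{"name": "step_arm", "arguments": {
  "moves": [
    {"delta_pos": [-3.3,1.2,7],"rot": [-0.01,0,-0.009],"grip": 0},
    {"delta_pos": [-3.3,1,7],"rot": [-0.01,0,-0.009],"grip": 0},
    {"delta_pos": [-3.3,1,7],"rot": [-0.01,0,-0.009],"grip": 0},
    {"delta_pos": [-3.3,1,7],"rot": [-0.01,0,-0.009],"grip": 0},
    {"delta_pos": [-3.3,0.8,7],"rot": [-0.01,0,-0.009],"grip": 0},
    {"delta_pos": [-3.3,0.7,7],"rot": [-0.01,0,-0.009],"grip": 0},
    {"delta_pos": [-3.3,0.6,7],"rot": [-0.01,0,-0.009],"grip": 0},
    {"delta_pos": [-3.3,0.5,7],"rot": [-0.01,0,-0.009],"grip": 0},
    {"delta_pos": [-3.3,0.4,7],"rot": [-0.01,0,-0.009],"grip": 0},
    {"delta_pos": [-3.4,0.3,7],"rot": [-0.01,0,-0.009],"grip": 0},
    {"delta_pos": [-3.4,0.2,7],"rot": [-0.01,0,-0.009],"grip": 0},
    {"delta_pos": [-3.4,0,7],"rot": [-0.01,0,-0.009],"grip": 0}
  ]
}}

```text
time_s: 7.45
tool_pos: [0.5765, -0.0746, 0.0977]
orientation: [-3.134, 0.85, -2.726]
contact_force: [-0.1, 0.6, -0.2]
opening: 0.0004
gripper_force: 0.0
```

Run:
```python
from h import *
print(ucor())
p,r=tcp2(-12,83,.72,-.05,1);plan(p,r,6)
c=vision.capture("scene");cv2.imwrite("pics/s2.png",cv2.resize(c["color"][180:310,190:390,::-1],None,fx=4,fy=4))
```

```text
(array([-29. ,  -0.7,  88.7]), 'theta', 0.721, 'yo', -0.047, 'yz', -0.005, 'F', array([-0.1,  0.6, -0.2]), 't', 7.45)
joints [ 1.09  0.7  -0.92  2.31  3.46  0.26 -1.02] corner (array([-42.2,  -0.3,  73.7]), 'theta', 0.721)
[-1.1, 0.3, 2.7] [0.0, -0.0, 0.001]
[-1.1, 0.3, 2.7] [0.0, -0.0, 0.001]
[-1.1, 0.3, 2.7] [0.0, -0.0, 0.001]
[-1.1, 0.3, 2.7] [0.0, -0.0, 0.001]
[-1.1, 0.3, 2.7] [0.0, -0.0, 0.001]
[-1.1, 0.3, 2.7] [0.0, -0.0, 0.001]
```

View pics/s2.png

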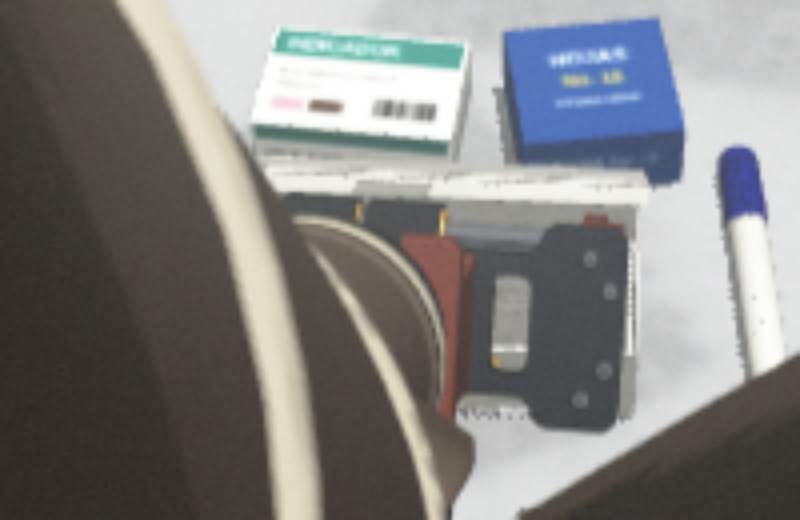

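The scene camera's view of the finger is blocked by the gripper, which is now over the front rim. The lid and cartons at the top of the picture are unchanged. I'll go on with geometry and the wrist view.

{"name": "step_arm", "arguments": {
  "moves": [
    {"delta_pos": [-1.1,0.3,2.7],"rot": [0,0,0],"grip": 0},
    {"delta_pos": [-1.1,0.3,2.7],"rot": [0,0,0],"grip": 0},
    {"delta_pos": [-1.1,0.3,2.7],"rot": [0,0,0],"grip": 0},
    {"delta_pos": [-1.1,0,2.7],"rot": [0,0,0],"grip": 0},
    {"delta_pos": [-1.1,0,2.7],"rot": [0,0,0],"grip": 0},
    {"delta_pos": [-1.1,0,2.7],"rot": [0,0,0],"grip": 0},
    {"delta_pos": [0,0,2],"rot": [0,0,0],"grip": 0},
    {"delta_pos": [0,0,2],"rot": [0,0,0],"grip": 0},
    {"delta_pos": [0,0,2],"rot": [0,0,0],"grip": 0},
    {"delta_pos": [0,0,2],"rot": [0,0,0],"grip": 0},
    {"delta_pos": [0,0,2],"rot": [0,0,0],"grip": 0}
  ]
}}

```text
time_s: 8.42
tool_pos: [0.5976, -0.0646, 0.0855]
orientation: [-3.134, 0.85, -2.727]
contact_force: [-0.2, 0.7, 0.7]
opening: 0.0003
gripper_force: 0.2
```

```bash
cat > w.py <<'E'
import sys
from h import *
print(ucor())
s=bot.sense();c=vision.capture("wrist");r=R.from_euler("xyz",s["orientation"])
T=np.eye(4);T[:3,:3]=r.as_matrix();T[:3,3]=s["tool_pos"];P,ok=cloud(c,T@c["hand_eye"])
if len(sys.argv)>1: cv2.imwrite(f"pics/{sys.argv[1]}.png",c["color"][...,::-1])
x=((P[...,:2]-O)@EX)*1e3;y=((P[...,:2]-O)@EY)*1e3;z=P[...,2]*1e3
# lid: fit angle from points off to the sides, inside case footprint
k=ok&(abs(y)>25)&(abs(y)<80)&(x>-35)&(x<35)&(z>42)&(z<130)
a=np.arctan2(z[k]-38.5,51.7-x[k]);print("lid",k.sum(),np.percentile(a,[10,50,90]).round(3))
k=ok&(abs(y)<9)&(x>-38)&(x<45)&(z>34)&(z<100);k&=(np.arctan2(z-38.5,51.7-x)<np.median(a)-.06) if k.any() and a.size else k
b=np.arctan2(z[k]-32,x[k]+37);print("stay pts",k.sum(),np.percentile(b,[10,50,90]).round(2) if k.any() else "")
f=ok&(abs(x+44)<12)&(z>8)&(z<34)&(abs(y)<85);print("front x",np.median(x[f]).round(1),f.sum())
E
python3 w.py w1
```

```text
(array([-5.6, -1. , 76.5]), 'theta', 0.721, 'yo', -0.049, 'yz', -0.005, 'F', array([-0.2,  0.7,  0.7]), 't', 8.4167)
lid 5516 [0.79  0.8   0.814]
stay pts 2916 [0.93 1.   1.44]
front x -43.7 14556
```

View pics/w1.png

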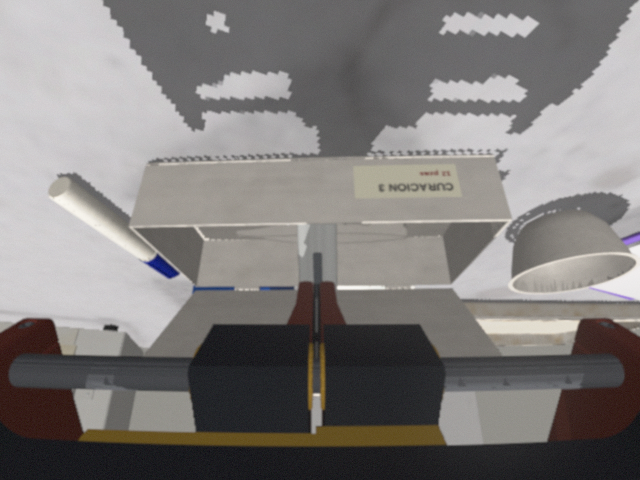

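The wrist view shows the stay strip at (320,250), straight ahead of the fingertips at (318,290). Lid and case are unmoved, so I'll push along the finger axis.

{"name": "step_arm", "arguments": {
  "moves": [
    {"delta_pos": [0,0,2],"rot": [0,0,0],"grip": 0},
    {"delta_pos": [0,0,2],"rot": [0,0,0],"grip": 0},
    {"delta_pos": [0,0,2],"rot": [0,0,0],"grip": 0},
    {"delta_pos": [0,0,2],"rot": [0,0,0],"grip": 0},
    {"delta_pos": [0,0,2],"rot": [0,0,0],"grip": 0}
  ]
}}

```text
time_s: 8.88
tool_pos: [0.6045, -0.0617, 0.0788]
orientation: [-3.134, 0.85, -2.728]
contact_force: [-0.4, -0.3, -0.1]
opening: 0.0007
gripper_force: 0.0
```

```bash
python3 w.py
```

```text
(array([ 1.9, -1.4, 69.8]), 'theta', 0.721, 'yo', -0.049, 'yz', -0.005, 'F', array([-0.4, -0.3, -0.1]), 't', 8.8833)
lid 5120 [0.781 0.794 0.809]
stay pts 3202 [0.65 0.74 1.45]
front x -43.7 16450
```

{"name": "step_arm", "arguments": {
  "moves": [
    {"delta_pos": [0,0,2],"rot": [0,0,0],"grip": 0},
    {"delta_pos": [0,0,2],"rot": [0,0,0],"grip": 0},
    {"delta_pos": [0,0,2],"rot": [0,0,0],"grip": 0},
    {"delta_pos": [0,0,0],"rot": [0,0,0],"grip": 0},
    {"delta_pos": [0,0,0],"rot": [0,0,0],"grip": 0}
  ]
}}

```text
time_s: 9.35
tool_pos: [0.6086, -0.0598, 0.075]
orientation: [-3.134, 0.85, -2.727]
contact_force: [-0.4, 0.1, -0.8]
opening: 0.0008
gripper_force: 0.4
```

```bash
python3 w.py
```

```text
(array([ 6.4, -1.5, 66. ]), 'theta', 0.721, 'yo', -0.048, 'yz', -0.005, 'F', array([-0.4,  0.1, -0.8]), 't', 9.35)
lid 5020 [0.71  0.721 0.737]
stay pts 1603 [0.65 1.19 1.54]
front x -43.7 17713
```

```bash
python3 w.py w2
```

```text
(array([ 6.4, -1.5, 66. ]), 'theta', 0.721, 'yo', -0.048, 'yz', -0.005, 'F', array([ 0.1,  0.3, -0.9]), 't', 9.4)
lid 5032 [0.71  0.721 0.736]
stay pts 1591 [0.65 1.18 1.54]
front x -43.7 17724
```

View pics/w2.png

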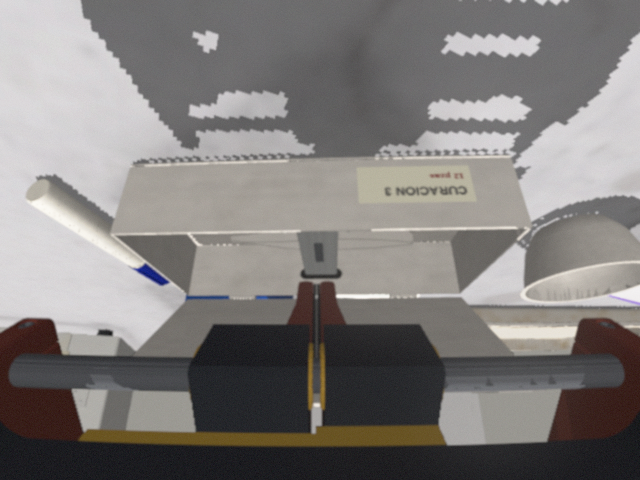

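The stay is folded flat in the case, with its strip at (320,250) and roller at (320,275). The lid rests on the finger at about 0.72 rad. Next I lower it by drawing the finger out.

Run:
```python
from h import *
for a,n in(((-18,64),8),((-40,62),8)):
    p,r=tcp2(*a,.72,-.05,1);plan(p,r,n) if 0 else None
    s=bot.sense();rr=R.from_euler("xyz",s["orientation"])
    print(a,rr.inv().apply(p-s["tool_pos"])*1e3)
```

```text
(-18, 64) [ 17.65305181   0.59819546 -16.958688  ]
(-40, 62) [ 33.66649008  -0.3541887  -32.14627369]
```

{"name": "step_arm", "arguments": {
  "moves": [
    {"delta_pos": [2.2,0.1,-2.1],"rot": [0,0,0],"grip": 0},
    {"delta_pos": [2.2,0.1,-2.1],"rot": [0,0,0],"grip": 0},
    {"delta_pos": [2.2,0.1,-2.1],"rot": [0,0,0],"grip": 0},
    {"delta_pos": [2.2,0.1,-2.1],"rot": [0,0,0],"grip": 0},
    {"delta_pos": [2.2,0.1,-2.1],"rot": [0,0,0],"grip": 0},
    {"delta_pos": [2.2,0.1,-2.1],"rot": [0,0,0],"grip": 0},
    {"delta_pos": [2.2,0,-2.1],"rot": [0,0,0],"grip": 0},
    {"delta_pos": [2.2,0,-2.1],"rot": [0,0,0],"grip": 0}
  ]
}}

```text
time_s: 10.12
tool_pos: [0.5858, -0.0692, 0.0729]
orientation: [-3.133, 0.85, -2.728]
contact_force: [-0.6, 0.0, -0.5]
opening: 0.0013
gripper_force: 0.3
```

```bash
python3 w.py
python3 - <<'E'
from h import *
p,r=tcp2(-40,62,.72,-.05,1);plan(p,r,8)
E
```

```text
(array([-18.2,  -0. ,  63.9]), 'theta', 0.721, 'yo', -0.049, 'yz', -0.005, 'F', array([-0.6,  0. , -0.5]), 't', 10.1167)
lid 2943 [0.492 0.536 0.553]
stay pts 329 [1.29 1.45 1.58]
front x -43.7 14337
joints [ 1.01  0.74 -0.84  2.3   3.44  0.33 -0.99] corner (array([-32. ,   0.6,  48.5]), 'theta', 0.722)
[1.9, -0.1, -1.9] [0.0, -0.0, 0.001]
[1.9, -0.1, -1.9] [0.0, -0.0, 0.001]
[1.9, -0.1, -1.9] [0.0, -0.0, 0.001]
[1.9, -0.1, -1.9] [0.0, -0.0, 0.001]
[1.9, -0.1, -1.9] [0.0, -0.0, 0.001]
[1.9, -0.1, -1.9] [0.0, -0.0, 0.001]
[1.9, -0.1, -1.9] [0.0, -0.0, 0.001]
[1.9, -0.1, -1.9] [0.0, -0.0, 0.001]
```

{"name": "step_arm", "arguments": {
  "moves": [
    {"delta_pos": [1.9,0,-1.9],"rot": [0,0,0],"grip": 0},
    {"delta_pos": [1.9,0,-1.9],"rot": [0,0,0],"grip": 0},
    {"delta_pos": [1.9,0,-1.9],"rot": [0,0,0],"grip": 0},
    {"delta_pos": [1.9,0,-1.9],"rot": [0,0,0],"grip": 0},
    {"delta_pos": [1.9,0,-1.9],"rot": [0,0,0],"grip": 0},
    {"delta_pos": [1.9,0,-1.9],"rot": [0,0,0],"grip": 0},
    {"delta_pos": [1.9,0,-1.9],"rot": [0,0,0],"grip": 0},
    {"delta_pos": [1.9,0,-1.9],"rot": [0,0,0],"grip": 0}
  ]
}}

```text
time_s: 10.83
tool_pos: [0.5662, -0.0776, 0.0715]
orientation: [-3.133, 0.85, -2.727]
contact_force: [-0.1, 0.8, -0.7]
opening: 0.0003
gripper_force: 0.3
```

```bash
python3 w.py
python3 - <<'E'
from h import *
p,r=tcp2(-46.5,62,.72,-.05,1);plan(p,r,5)
E
```

```text
(array([-39.6,   1. ,  62.5]), 'theta', 0.721, 'yo', -0.049, 'yz', -0.005, 'F', array([-0.1,  0.8, -0.7]), 't', 10.8333)
lid 525 [0.376 0.384 0.397]
stay pts 0 
front x -43.8 12086
joints [ 1.06  0.74 -0.86  2.33  3.47  0.33 -0.98] corner (array([-53.3,   1.5,  47.2]), 'theta', 0.721)
[0.9, -0.2, -0.9] [0.0, -0.0, 0.002]
[0.9, -0.2, -0.9] [0.0, -0.0, 0.002]
[0.9, -0.2, -0.9] [0.0, -0.0, 0.002]
[0.9, -0.2, -0.9] [0.0, -0.0, 0.002]
[0.9, -0.2, -0.9] [0.0, -0.0, 0.002]
```

{"name": "step_arm", "arguments": {
  "moves": [
    {"delta_pos": [0.9,-0.2,-0.9],"rot": [0,0,0],"grip": 0},
    {"delta_pos": [0.9,-0.2,-0.9],"rot": [0,0,0],"grip": 0},
    {"delta_pos": [0.9,-0.2,-0.9],"rot": [0,0,0],"grip": 0},
    {"delta_pos": [0.9,-0.2,-0.9],"rot": [0,0,0],"grip": 0},
    {"delta_pos": [0.9,-0.2,-0.9],"rot": [0,0,0],"grip": 0},
    {"delta_pos": [0,0,0],"rot": [0,0,0],"grip": 0}
  ]
}}

```text
time_s: 11.38
tool_pos: [0.5608, -0.0811, 0.071]
orientation: [-3.134, 0.85, -2.728]
contact_force: [0.6, -0.0, -1.1]
opening: 0.0002
gripper_force: 0.4
```

```bash
python3 w.py w3
python3 - <<'E'
from h import *
p,r=tcp2(-48.5,48,.72,-.05,1);plan(p,r,8)
E
```

```text
(array([-45.9,   0.2,  62. ]), 'theta', 0.721, 'yo', -0.049, 'yz', -0.005, 'F', array([ 0.6, -0. , -1.1]), 't', 11.3833)
joints [ 1.08  0.75 -0.86  2.34  3.48  0.33 -0.98] corner (array([-59.1,   0.7,  47. ]), 'theta', 0.721)
[1.5, -0.0, 0.9] [0.0, -0.0, 0.001]
[1.5, -0.0, 0.9] [0.0, -0.0, 0.001]
[1.5, -0.0, 0.9] [0.0, -0.0, 0.001]
[1.5, -0.0, 0.9] [0.0, -0.0, 0.001]
[1.5, -0.0, 0.9] [0.0, -0.0, 0.001]
[1.5, -0.0, 0.9] [0.0, -0.0, 0.001]
[1.5, -0.0, 0.9] [0.0, -0.0, 0.001]
[1.5, -0.0, 0.9] [0.0, -0.0, 0.001]Traceback (most recent call last):
  File "w.py", line 10, in <module>
    a=np.arctan2(z[k]-38.5,51.7-x[k]);print("lid",k.sum(),np.percentile(a,[10,50,90]).round(3))
                                                          ~~~~~~~~~~~~~^^^^^^^^^^^^^^
    return _quantile_unchecked(
        a, q, axis, out, overwrite_input, method, keepdims, weights)
    return _ureduce(a,
                    func=_quantile_ureduce_func,
    ...<5 lines>...
                    overwrite_input=overwrite_input,
                    method=method)
    r = func(a, **kwargs)
    result = _quantile(arr,
                       quantiles=q,
    ...<2 lines>...
                       out=out,
                       weights=wgt)
    slices_having_nans = np.isnan(arr[-1, ...])
                                  ~~~^^^^^^^^^
IndexError: index -1 is out of bounds for axis 0 with size 0
```

View pics/w3.png

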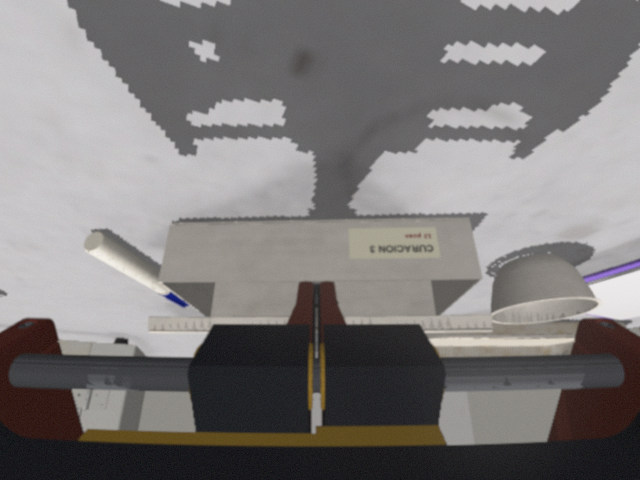

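The lid's skirt lies across row 323, well above the rim at row 283, so the lid is still held open on the finger.

```bash
cat > sk.py <<'E'
import sys
from h import *
s=bot.sense();c=vision.capture("wrist");r=R.from_euler("xyz",s["orientation"])
T=np.eye(4);T[:3,:3]=r.as_matrix();T[:3,3]=s["tool_pos"];P,ok=cloud(c,T@c["hand_eye"])
x=((P[...,:2]-O)@EX)*1e3;y=((P[...,:2]-O)@EY)*1e3;z=P[...,2]*1e3
k=ok&(abs(y)>55)&(abs(y)<88)&(x>-54)&(x<-36);f=k&(z<38)&(z>8)
print(ucor(s),"front x",np.median(x[f]).round(1),"skirt",[(zl,int((k&(z>zl)&(z<=zl+3)).sum()),np.median(x[k&(z>zl)&(z<=zl+3)]).round(1)) for zl in range(30,78,3) if (k&(z>zl)&(z<=zl+3)).any()])
E
python3 sk.py
```

```text
(array([-45.9,   0.2,  62.1]), 'theta', 0.721, 'yo', -0.049, 'yz', -0.005, 'F', array([-0.6, -0.7, -0.8]), 't', 11.4333) front x -43.7 skirt [(30, 537, np.float64(-43.6)), (33, 560, np.float64(-43.6)), (36, 593, np.float64(-43.5)), (39, 44, np.float64(-43.5)), (57, 72, np.float64(-43.5)), (60, 701, np.float64(-43.0)), (63, 698, np.float64(-42.3)), (66, 435, np.float64(-41.4))]
```

{"name": "step_arm", "arguments": {
  "moves": [
    {"delta_pos": [1.4,0,1],"rot": [0,0,0],"grip": 0},
    {"delta_pos": [1.4,0,1],"rot": [0,0,0],"grip": 0},
    {"delta_pos": [1.4,0,1],"rot": [0,0,0],"grip": 0},
    {"delta_pos": [1.4,0,1],"rot": [0,0,0],"grip": 0},
    {"delta_pos": [1.4,0,1],"rot": [0,0,0],"grip": 0},
    {"delta_pos": [1.4,0,1],"rot": [0,0,0],"grip": 0},
    {"delta_pos": [0,0,0],"rot": [0,0,0],"grip": 0}
  ]
}}

```text
time_s: 12.07
tool_pos: [0.5597, -0.0815, 0.0603]
orientation: [-3.134, 0.849, -2.728]
contact_force: [-4.2, -3.0, -0.3]
opening: 0.0004
gripper_force: 1.8
```

```bash
python3 sk.py
```

```text
(array([-47.1,   0.3,  51.3]), 'theta', 0.722, 'yo', -0.048, 'yz', -0.005, 'F', array([-4.2, -3. , -0.3]), 't', 12.0667) front x -43.7 skirt [(30, 575, np.float64(-43.6)), (33, 594, np.float64(-43.5)), (36, 604, np.float64(-43.5)), (39, 61, np.float64(-43.8)), (48, 148, np.float64(-45.0)), (51, 688, np.float64(-44.7)), (54, 649, np.float64(-44.2)), (57, 405, np.float64(-43.5))]
```

{"name": "step_arm", "arguments": {
  "moves": [
    {"delta_pos": [0.7,0,-0.8],"rot": [0,0,0],"grip": 0},
    {"delta_pos": [0.7,0,-0.8],"rot": [0,0,0],"grip": 0},
    {"delta_pos": [0,0,0],"rot": [0,0,0],"grip": 0}
  ]
}}

```text
time_s: 12.37
tool_pos: [0.5585, -0.0821, 0.0613]
orientation: [-3.133, 0.851, -2.727]
contact_force: [0.5, -0.4, -1.3]
opening: 0.0005
gripper_force: 0.3
```

```bash
python3 sk.py
```

```text
(array([-48.4,   0.3,  52.3]), 'theta', 0.72, 'yo', -0.049, 'yz', -0.006, 'F', array([ 0.5, -0.4, -1.3]), 't', 12.3667) front x -43.7 skirt [(30, 567, np.float64(-43.6)), (33, 564, np.float64(-43.5)), (36, 600, np.float64(-43.5)), (39, 70, np.float64(-43.5)), (48, 137, np.float64(-44.8)), (51, 682, np.float64(-44.8)), (54, 645, np.float64(-44.2)), (57, 414, np.float64(-43.5))]
```

{"name": "step_arm", "arguments": {
  "moves": [
    {"delta_pos": [1.1,0,0.7],"rot": [0,0,0],"grip": 0},
    {"delta_pos": [1.1,0,0.7],"rot": [0,0,0],"grip": 0},
    {"delta_pos": [1.1,0,0.7],"rot": [0,0,0],"grip": 0},
    {"delta_pos": [1.1,0,0.7],"rot": [0,0,0],"grip": 0},
    {"delta_pos": [1.1,0,0.7],"rot": [0,0,0],"grip": 0},
    {"delta_pos": [1.1,0,0.7],"rot": [0,0,0],"grip": 0},
    {"delta_pos": [0,0,0],"rot": [0,0,0],"grip": 0}
  ]
}}

```text
time_s: 13.0
tool_pos: [0.5569, -0.0828, 0.0528]
orientation: [-3.134, 0.85, -2.728]
contact_force: [0.4, -0.4, -0.0]
opening: 0.0006
gripper_force: 0.4
```

```bash
python3 sk.py
```

```text
(array([-50.1,   0.4,  43.8]), 'theta', 0.721, 'yo', -0.048, 'yz', -0.005, 'F', array([ 0.4, -0.4, -0. ]), 't', 13.0) front x -43.6 skirt [(30, 589, np.float64(-43.5)), (33, 596, np.float64(-43.5)), (36, 623, np.float64(-43.5)), (39, 92, np.float64(-43.3)), (42, 588, np.float64(-45.6)), (45, 637, np.float64(-45.3)), (48, 736, np.float64(-44.8)), (51, 8, np.float64(-43.2))]
```

{"name": "step_arm", "arguments": {
  "moves": [
    {"delta_pos": [0.7,0,0.6],"rot": [0,0,0],"grip": 0},
    {"delta_pos": [0.7,0,0.6],"rot": [0,0,0],"grip": 0},
    {"delta_pos": [0.7,0,0.6],"rot": [0,0,0],"grip": 0},
    {"delta_pos": [0.7,0,0.6],"rot": [0,0,0],"grip": 0},
    {"delta_pos": [0.7,0,0.6],"rot": [0,0,0],"grip": 0},
    {"delta_pos": [0.7,0,0.6],"rot": [0,0,0],"grip": 0},
    {"delta_pos": [0.7,0,0.6],"rot": [0,0,0],"grip": 0},
    {"delta_pos": [0,0,0],"rot": [0,0,0],"grip": 0}
  ]
}}

```text
time_s: 13.72
tool_pos: [0.5568, -0.0828, 0.0464]
orientation: [-3.134, 0.85, -2.728]
contact_force: [-1.1, -0.8, -0.9]
opening: 0.0008
gripper_force: 0.9
```

```bash
python3 sk.py
```

```text
(array([-50.3,   0.4,  37.4]), 'theta', 0.721, 'yo', -0.048, 'yz', -0.005, 'F', array([-1.1, -0.8, -0.9]), 't', 13.7167) front x -43.7 skirt [(30, 603, np.float64(-43.6)), (33, 603, np.float64(-43.6)), (36, 560, np.float64(-45.7)), (39, 626, np.float64(-45.6)), (42, 803, np.float64(-45.2)), (45, 55, np.float64(-44.0))]
```

{"name": "step_arm", "arguments": {
  "moves": [
    {"delta_pos": [0.6,0,0.2],"rot": [0,0,0],"grip": 0},
    {"delta_pos": [0.6,0,0.2],"rot": [0,0,0],"grip": 0},
    {"delta_pos": [0.6,0,0.4],"rot": [0,0,0],"grip": 0},
    {"delta_pos": [0.6,0,0.4],"rot": [0,0,0],"grip": 0},
    {"delta_pos": [0.6,0,0.4],"rot": [0,0,0],"grip": 0},
    {"delta_pos": [0.6,0,0.4],"rot": [0,0,0],"grip": 0},
    {"delta_pos": [0.6,0,0.4],"rot": [0,0,0],"grip": 0},
    {"delta_pos": [0,0,0],"rot": [0,0,0],"grip": 0}
  ]
}}

```text
time_s: 14.43
tool_pos: [0.5562, -0.0832, 0.042]
orientation: [-3.133, 0.85, -2.727]
contact_force: [-0.2, -0.3, -0.0]
opening: 0.0006
gripper_force: 0.0
```

```bash
python3 sk.py
```

```text
(array([-50.9,   0.3,  33. ]), 'theta', 0.72, 'yo', -0.049, 'yz', -0.005, 'F', array([-0.2, -0.3, -0. ]), 't', 14.4333) front x -43.9 skirt [(30, 532, np.float64(-43.9)), (33, 610, np.float64(-45.6)), (36, 592, np.float64(-45.6)), (39, 689, np.float64(-44.9))]
```

{"name": "step_arm", "arguments": {
  "moves": [
    {"delta_pos": [0.8,0,0.3],"rot": [0,0,0],"grip": 0},
    {"delta_pos": [0.8,0,0.3],"rot": [0,0,0],"grip": 0},
    {"delta_pos": [0.8,0,0.3],"rot": [0,0,0],"grip": 0},
    {"delta_pos": [0.8,0,0.3],"rot": [0,0,0],"grip": 0},
    {"delta_pos": [2,0,-2.3],"rot": [0,0,0],"grip": 0},
    {"delta_pos": [2,0,-2.3],"rot": [0,0,0],"grip": 0},
    {"delta_pos": [4,0,-4.6],"rot": [0,0,0],"grip": 0},
    {"delta_pos": [4,0,-5],"rot": [0,0,0],"grip": 0},
    {"delta_pos": [4,0,-6],"rot": [0,0,0],"grip": 0},
    {"delta_pos": [4,0,-8],"rot": [0,0,0],"grip": 0},
    {"delta_pos": [4,0,-8],"rot": [0,0,0],"grip": 0},
    {"delta_pos": [0,0,0],"rot": [0,0,0],"grip": 0}
  ]
}}

```text
time_s: 15.48
tool_pos: [0.5135, -0.1018, 0.0443]
orientation: [-3.135, 0.848, -2.73]
contact_force: [-0.2, -0.3, 0.7]
opening: 0.0004
gripper_force: 0.0
```

```bash
python3 sk.py
python3 - <<'E'
from h import *
print(bot.sense()["joints"].round(2))
c=vision.capture("top");cv2.imwrite("pics/t1.png",cv2.resize(c["color"][150:340,160:420,::-1],None,fx=3,fy=3))
P,ok=cloud(c,c["T"]);x=((P[...,:2]-O)@EX)*1e3;y=((P[...,:2]-O)@EY)*1e3;z=P[...,2]*1e3
k=ok&(abs(y)<80)&(abs(x)<35)&(z>20);print(np.polyfit(x[k],z[k],1),k.sum())
E
```

```text
(array([-97.5,   2.2,  35.3]), 'theta', 0.722, 'yo', -0.049, 'yz', -0.005, 'F', array([-0.2, -0.3,  0.7]), 't', 15.4833) front x -43.8 skirt [(30, 164, np.float64(-43.9)), (33, 167, np.float64(-45.6)), (36, 176, np.float64(-45.7)), (39, 114, np.float64(-44.6))]
[ 1.17  0.8  -0.83  2.4   3.57  0.38 -0.94]
[1.33648597e-03 4.25221483e+01] 3603
```

View pics/t1.png

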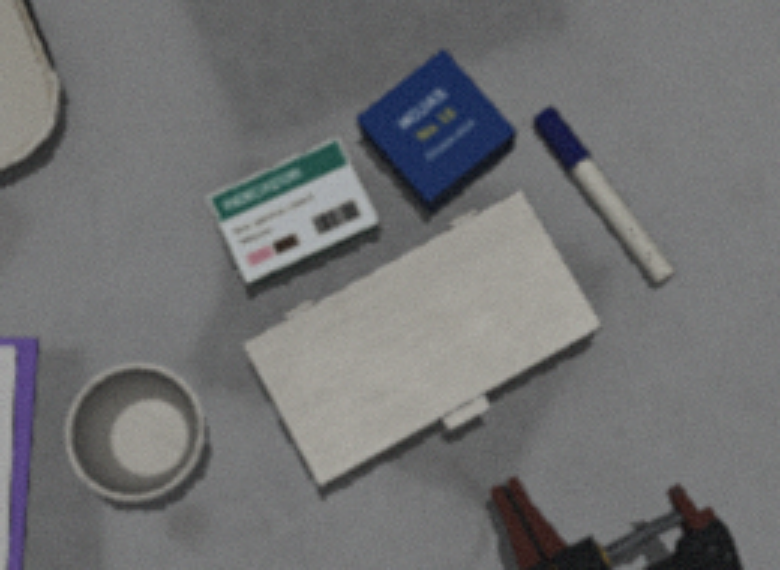

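The lid lies flat (slope 0.001 rad), its tab at (465,412). The gripper is clear at (520,500), and the bowl, marker and cartons haven't moved. I'm handing it in.

```bash
python3 -c "
from bench import bot
print(bot.finish_job())"
```

```text
the job is handed in; nothing more can be done
None
```

The stay is folded into the case and the lid was caught on the finger and lowered gently until fully shut; the case, bowl, marker and cartons are where they were, and the job was handed in at about 15.5 s with the gripper clear.

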